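Tighten the pump cover's wing nuts crosswise in two passes

ROBOT

A 7-joint arm with a two-finger parallel gripper is mounted at the origin on a cart in front of the work surface, level with it; the furniture and walls round the work are solid. World frame = base frame: x ahead of the robot, y to its left, z up, the work surface at z = 0. Lengths are in m, angles in rad, forces in N, time in s.
With the tool pointing down it reaches from about 0.425 to 1.025 m from the base axis. Payload 3.6 kg.
Tool frame: the origin (TCP) lies on the centre line of the jaws, within the pads' length; the fingertips stand 11 mm ahead of it and the grasp point (between the pads) lies 8 mm behind it; z points along the fingers, y is the line along which they close (so a half turn about z gives the same grasp; the last joint's range is limited). The gripper opens to 85 mm and grips with 20 to 120 N. Pads are 22 mm wide; open, the fingers measure 114 mm over their backs; the gripper's body (76 mm by 85 mm) begins 54 mm behind the grasp point. The pads swing forward as they close: fully open they stand 13 mm farther back than shut.
Start: joints at [1.058, 0.591, 0.048, 1.609, -0.033, 0.943, -0.034], TCP at [0.295, -0.662, 0.214] pointing down, gripper open.
Joint ranges: [-2.69, 2.69], [-0.47, 2.24], [-1.27, 1.36], [0.19, 2.51], [-1.53, 4.68], [0.08, 2.07], [-3.09, 3.09]. Speed limits (rad/s): [2.57, 2.57, 3.14, 3.14, 3.14, 3.14, 3.14].

INTERFACE

Orientations are given as a 3x3 rotation matrix whose columns are the frame's x, y, z axes.
In Python, from rig import * gives the robot as it stands. The module is installed in compiled form; this text tells all that it offers.
- The arm moves only by the tool apply_moves, never from a script. Its arguments are lists of equal length, an entry for each row: "linear": the shift along the tool's x, y, z in mm, a list of three; "delta_rot": the turn, a rotation vector about the tool's x, y, z in rad, a list of three; "fingers": the closure in counts, from 0 (fully open) to 255 (shut). In form: {"linear": [[tx, ty, tz], ...], "delta_rot": [[rx, ry, rz], ...], "fingers": [fingers, ...]}. A call has exactly 5 rows; each row shifts and turns the commanded pose from where the row before left it, along the tool's axes as they then stand; what a row does not reach is not made up. A row lasts 1/12 s, in which the tool goes at most 41.7 mm and 7.16 degrees, less where a joint would pass 70% of its speed; a pose out of reach is approached as far as the arm can. A call is refused whole if a number of a shift passes 41.7 or a number of a turn 0.125, either way. A call with a gripper value outside its range is refused whole. The fingers move at their own pace and stop on an object; "grip_force" is the grip in N (left out, the last holds). Time passes only in rows, so rows that do not move let the fingers close, or fill a call up. It gives the time, the measured TCP pose, the force, the opening and the grip force at its end, in the units of the state.
- get_obs(): the state, without advancing time (a new reading comes with each control period).
- grab_frame(name): name is "scene" or "top"; returns a dict with "color" (420x560x3 uint8, red, green, blue), "fx", "fy", "cx", "cy" (pixels), "k1" (the pictures are not rectified: a ray, as slopes to the right and down, at radius r is drawn at 1 + k1 r^2 times it, then the intrinsics apply), "origin" and "orientation" of the camera in the world. Camera axes: x right, y down, z forward; pixel columns grow to the right and rows downward; lengths in m; the calibration is good to about 2 mm. A picture is of the moment at which its call begins. There is no depth.
- hand_in(): hands the job in; it is judged then, once.
The state is a dict: "time_s": time; "qpos": joint angles; "joint_vel": joint speeds; "joint_efforts": joint torques, N m; "tcp_pos": TCP position; "orientation": TCP orientation; "contact_force": force on the tool from outside, world axes, zero at the start; "wrist_torque": the same for the moment, N m; "finger_gap": finger opening in m; "gripper_force": force on a finger pad.
Only numpy, scipy, OpenCV 4.12 (cv2) and the standard library are available. Lean on these libraries where they do the work, as an engineer would, in place of code of your own. Each camera call takes 0.05 s, during which the arm holds its last target. There are 200 camera calls.

TASK

The four wing nuts on the pump cover are only finger-tight. Take the T-handled wrench from its wooden rest and tighten them clockwise with it in cross order (each nut followed by the one opposite, then the other pair), in two passes: first every nut about an eighth of a turn, then, again in cross order, every nut until it stops. Keep the gripper itself off the cover and the nuts, stand the wrench back upright in its rest and leave the jar, the tape roll and the tape measure where they are.

Things in the scene. Friction and masses are not known exactly. Their poses are not given: they have to be found in the camera images.
- cover: fixed round pump cover, 210 mm across, bolted on a grey flange; its flat top is 52 mm above the bench, with a low dome (62 mm across, top 79 mm above the bench) in the middle. Origin on the bench under its centre, z up. Four steel wing nuts stand on a circle of 70 mm radius: a on +x, b on +y, c on -x, d on -y of the cover's axes, so going round the ring they are a, b, c, d; a is opposite c, b is opposite d
- axis_a (a point): fixed point of the cover on the axis of wing nut a, level with the top of its wings (82 mm above the bench); axes as the cover's. Each nut: a round boss 28 mm across, its top 14 mm below this point; above that two upright wings in one line, together 57 mm long, 7 mm thick, rounded on top
- axis_b (a point): fixed point of the cover on the axis of wing nut b, level with the top of its wings (82 mm above the bench); axes as the cover's. The line of each nut's wings, seen from above, starts between 0.25 rad anticlockwise and 0.4 rad clockwise of the cover's x axis, other on every nut: this point does not turn with the nut, so find the line by touch or by looking
- axis_c (a point): fixed point of the cover on the axis of wing nut c, level with the top of its wings (82 mm above the bench); axes as the cover's. Same nut as a
- axis_d (a point): fixed point of the cover on the axis of wing nut d, level with the top of its wings (82 mm above the bench); axes as the cover's. Same nut as a
- nut_a (a joint): how far wing nut a has been tightened, rad: 0 loosest, grows as it turns clockwise seen from above; starts at 0 to 0.15; a firm stop at 1.6 is tight. Turning takes about 0.2 Nm and the nut stays where it is left
- nut_b (a joint): how far wing nut b has been tightened, rad: 0 loosest, grows as it turns clockwise seen from above; starts at 0 to 0.15; a firm stop at 1.6 is tight. Behaves like nut_a
- nut_c (a joint): how far wing nut c has been tightened, rad: 0 loosest, grows as it turns clockwise seen from above; starts at 0 to 0.15; a firm stop at 1.6 is tight. Behaves like nut_a
- nut_d (a joint): how far wing nut d has been tightened, rad: 0 loosest, grows as it turns clockwise seen from above; starts at 0 to 0.15; a firm stop at 1.6 is tight. Behaves like nut_a
- wrench: T-handled wing-nut wrench of plain steel, 158 mm tall, about 0.32 kg, standing upright in its rest. Origin under the middle of its fork jaw, z up along the stem (12 mm thick), x along the cross bar and along the jaw's slot
- wrench_bar (a point): centre of the wrench's cross bar, 150 mm above the wrench's origin, axes as the wrench's. The bar is 120 mm long (x), 14 mm wide (y), 16 mm high; grasp it across here, from above
- wrench_jaw (a point): middle of the fork jaw's foot (the wrench's origin, jaw extended). Jaw 38 mm (x) by 36 mm (y); slot along x 12 mm wide, 17 mm deep, open below and at its ends: it goes about 13 mm down over a nut's wings and fits within 0.12 rad. The jaw is sprung: landing on the wings it gives up to 16 mm along the stem at 4 to 7 N, and snaps down when turned into line
- rest: fixed wooden block 100 x 100 x 32 mm with a round recess in its top, 59 mm across, 20 mm deep, in which the wrench stands on its jaw (wrench origin 12 mm above the bench, on the block's centre). Origin under its centre on the bench
- jar_washers: bystander: grey screw-lid jar, 63 mm across, 76 mm tall; origin under its centre
- masking_tape: bystander: roll of masking tape lying flat, 70 mm across, 25 mm high; origin under its centre
- tape_measure: bystander: yellow tape measure standing on its edge, 40 x 87 mm, 68 mm tall; origin under its middle

How it is judged:
By the outcome, as a careful person would: the job done as asked, in the order asked, and still so for the second after the job is handed in, with the robot touching nothing.
It also fails if it takes over 72 s, if anything falls off the work surface, if the arm or the gripper's body presses on something with over 40 N, if the wrist force passes 120 N, or if a joint passes its speed limit or range.

## Working session

There is one attempt and no reset: what is moved stays moved. The work goes in short steps, Python scripts to look and compute and a tool call to move; the robot and the scene stay as the last step left them, time stands still between calls to the robot, and variables do not carry over. Pictures are saved under pics/ and viewed, at most 10 in all, crops included, and the job is handed in when it is done.

Besides the shell and the picture viewer there is one more tool, called as name(argument=value, ...), one argument or row to a line, values as JSON. apply_moves: Moves the arm, as the interface text tells. Its arguments: {"type":"object","properties":{"linear":{"type":"array"},"delta_rot":{"type":"array"},"fingers":{"type":"array"},"grip_force":{"type":"number"}},"required":["linear","delta_rot","fingers"]}

```bash
mkdir -p pics
python3 - <<'E'
from rig import *
import cv2,numpy as np
o=get_obs();print({k:np.round(v,3).tolist() for k,v in o.items()})
for n in("scene","top"):
    f=grab_frame(n);cv2.imwrite(f"pics/{n}0.png",f["color"][:,:,::-1]);print(n,{k:np.round(f[k],4).tolist() for k in f if k!="color"})
E
```

```text
{'time_s': 0.0, 'qpos': [1.059, 0.592, 0.048, 1.61, -0.033, 0.943, -0.034], 'joint_vel': [-0.001, -0.0, -0.0, -0.0, -0.003, -0.001, 0.001], 'joint_efforts': [0.0, -54.869, 1.546, -19.812, 0.009, 0.009, -0.0], 'tcp_pos': [0.294, -0.662, 0.213], 'orientation': [[0.914, 0.407, -0.001], [0.407, -0.914, 0.002], [-0.0, -0.002, -1.0]], 'contact_force': [-0.083, 0.11, 0.097], 'wrist_torque': [0.008, -0.001, 0.019], 'gripper_force': 0.0, 'finger_gap': 0.085}
scene {'fx': 419.8495, 'fy': 419.8495, 'cx': 283.7468, 'cy': 214.9379, 'k1': -0.0823, 'origin': [0.1491, 0.7741, 0.5687], 'orientation': [[-0.841, -0.2793, 0.4633], [-0.5406, 0.3976, -0.7414], [0.0229, -0.874, -0.4854]]}
top {'fx': 400.2893, 'fy': 400.2893, 'cx': 278.2576, 'cy': 203.8423, 'k1': -0.0083, 'origin': [0.4532, 0.1019, 1.2441], 'orientation': [[0.0145, -0.9955, 0.0934], [-0.9998, -0.0159, -0.0146], [0.016, -0.0931, -0.9955]]}
```

View pics/top0.png

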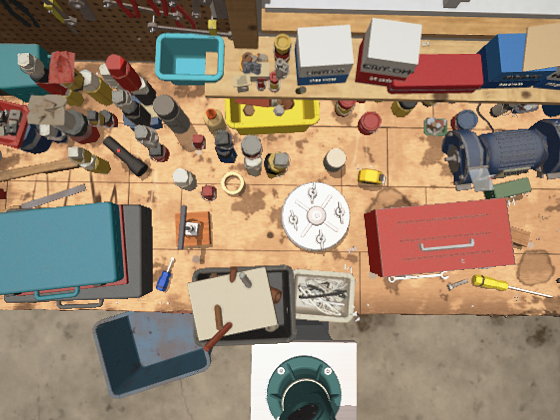

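View pics/scene0.png

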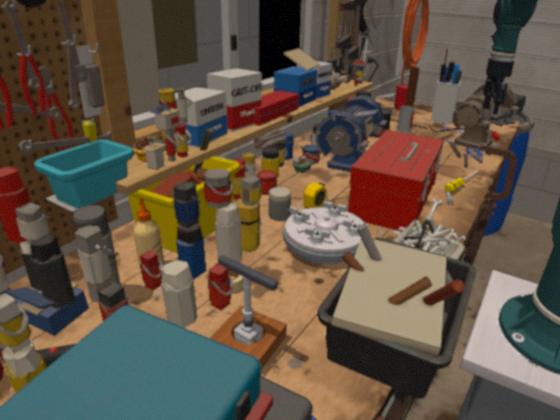

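The top view shows the cover centred near (316,217) with four nuts, the wrench bar near (182,227) on its rest (194,229), the jar (334,159), the tape roll (233,183) and the tape measure (371,176). In the scene view the wrench stands upright with its bar at (249,273).

```bash
cat > h.py <<'E'
from rig import *
import cv2,numpy as np
def ray(f,u,v):
    K=np.array([[f["fx"],0,f["cx"]],[0,f["fy"],f["cy"]],[0,0,1.]])
    p=cv2.undistortPoints(np.array([[[u,v]]],float),K,np.array([f["k1"],0,0,0.]))[0,0]
    return np.array(f["orientation"])@[p[0],p[1],1]
def onz(f,u,v,z):
    d=ray(f,u,v);o=np.array(f["origin"]);return o+d*(z-o[2])/d[2]
def proj(f,P):
    c=np.array(f["orientation"]).T@(np.array(P)-f["origin"]);x,y=c[0]/c[2],c[1]/c[2];s=1+f["k1"]*(x*x+y*y)
    return np.array([f["fx"]*x*s+f["cx"],f["fy"]*y*s+f["cy"]])
E
python3 - <<'E'
from h import *
f=grab_frame("top");im=np.ascontiguousarray(f["color"][:,:,::-1])
a=cv2.resize(im[177:257,277:357],(590,590),interpolation=cv2.INTER_CUBIC)
b=cv2.resize(im[195:260,170:218],(205,278),interpolation=cv2.INTER_CUBIC)
out=np.zeros((590,795,3),np.uint8);out[:,:590]=a;out[:278,590:]=b
g=grab_frame("scene");gi=g["color"][:,:,::-1]
c=cv2.resize(gi[245:375,205:295],(205,296),interpolation=cv2.INTER_CUBIC);out[290:586,590:]=c
cv2.imwrite("pics/crop1.png",out)
# cover: bright low-saturation blob
hsv=cv2.cvtColor(im,cv2.COLOR_BGR2HSV)
m=((hsv[:,:,1]<50)&(hsv[:,:,2]>150)).astype(np.uint8);m[:170]=0;m[262:]=0;m[:,:270]=0;m[:,360:]=0
cs,_=cv2.findContours(m,0,2);c=max(cs,key=cv2.contourArea);e=cv2.fitEllipse(cv2.convexHull(c));print("cover",e,onz(f,*e[0],.052))
for d in((e[1][0]/2,0),(0,e[1][1]/2)):print(onz(f,e[0][0]+d[0],e[0][1]+d[1],.052)-onz(f,*e[0],.052))
# rest: orange-ish
for t in((194,229,.032),(182,227,.16)):print(onz(f,*t))
E
```

```text
cover ((315.0902404785156, 215.7764129638672), (68.30396270751953, 68.50210571289062), 87.16699981689453) [ 0.53091808 -0.02612073  0.052     ]
[ 0.00157746 -0.10237209  0.        ]
[-0.10169974 -0.00060825  0.        ]
[0.4866214  0.33708094 0.032     ]
[0.48798086 0.34471031 0.16      ]
```

View pics/crop1.png

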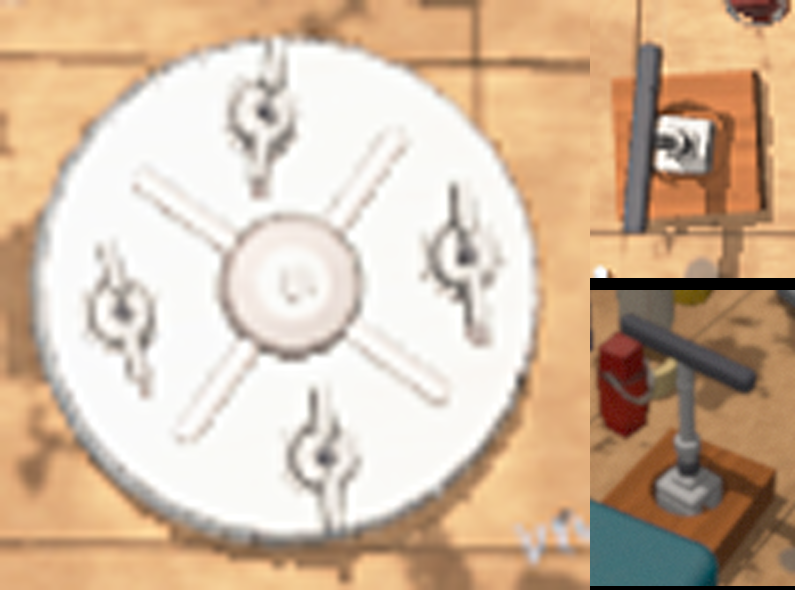

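The crop shows the nuts' bolt ends at crop pixels (263,113), (465,257), (325,456) and (121,313). The wings run near-vertical in the image, so the cover's x axis points roughly up the image, yawed about +0.17. The bar is centred at (643,137), with its yaw near -0.07.

Run:
```python
from h import *
f=grab_frame("top");im=f["color"];g=cv2.cvtColor(im,cv2.COLOR_RGB2GRAY).astype(float);print(get_obs()["time_s"])
C=[]
for n,(cu,cv_) in dict(top=(263,113),bot=(325,456),left=(121,313),right=(465,257)).items():
    u=(cu+.5)/7.375-.5+277;v=(cv_+.5)/7.375-.5+177
    y,x=np.mgrid[0:420,0:560];r=np.hypot(x-u,y-v)
    s=(r>5)&(r<10.5);w=np.clip(225-g,0,120)*s*(np.abs(x-u)<6)
    P=np.array([onz(f,a,b,.075)[:2] for a,b in zip(x[w>0],y[w>0])]);ww=w[w>0]
    c=onz(f,u,v,.07)[:2];C.append(c);d=P-c
    th=0.5*np.arctan2((ww*2*d[:,0]*d[:,1]).sum(),(ww*(d[:,0]**2-d[:,1]**2)).sum())
    # top/bottom centroids
    hi=d[:,0]>0;a=(P[hi]*ww[hi,None]).sum(0)/ww[hi].sum();b=(P[~hi]*ww[~hi,None]).sum(0)/ww[~hi].sum()
    print(n,c.round(4),"yaw",th.round(3),np.arctan2(*(a-b)[::-1]).round(3),"mid",((a+b)/2).round(4))
C=np.array(C);print("centre",C.mean(0),"vert",C[0]-C[1],np.linalg.norm(C[0]-C[1]),np.arctan2(*(C[0]-C[1])[::-1]),"hor",C[2]-C[3],np.linalg.norm(C[2]-C[3]),np.arctan2(*(C[2]-C[3])[::-1])-np.pi/2)
hsv=cv2.cvtColor(im,cv2.COLOR_RGB2HSV);print(im[227,183],im[245,193],im[216,316])
# bar mask
d=im.astype(int);m=((d.max(2)<125)&(d[:,:,2]>=d[:,:,0]-5)).astype(np.uint8);m[:195]=0;m[260:]=0;m[:,:172]=0;m[:,190:]=0
cs,_=cv2.findContours(m,0,2);c=max(cs,key=cv2.contourArea);e=cv2.minAreaRect(c);M=cv2.moments(m*0+cv2.drawContours(m*0,[c],-1,1,-1));uv=(M['m10']/M['m00'],M['m01']/M['m00']);print("bar",e,uv,onz(f,*uv,.168))
bx=cv2.boxPoints(e);print([onz(f,*p,.17)[:2].round(4).tolist() for p in bx])
m=((hsv[:,:,0]<14)&(hsv[:,:,1]>130)&(hsv[:,:,2]>100)).astype(np.uint8);m[:205]=0;m[255:]=0;m[:,:170]=0;m[:,220:]=0
cs,_=cv2.findContours(m,0,2);e=cv2.minAreaRect(np.vstack([c for c in cs if cv2.contourArea(c)>30]));print("rest",e,onz(f,*e[0],.032),[onz(f,*p,.032)[:2].round(4).tolist() for p in cv2.boxPoints(e)])
s=grab_frame("scene");d=s["color"].astype(int)
m=((d.max(2)<110)&(d[:,:,2]>=d[:,:,0]-5)).astype(np.uint8);m[:248]=0;m[300:]=0;m[:,:212]=0;m[:,284:]=0
cs,_=cv2.findContours(m,0,2);c=max(cs,key=cv2.contourArea);e2=cv2.minAreaRect(c);print("scene bar",e2)
o1,d1,o2,d2=map(np.array,(f["origin"],ray(f,*uv),s["origin"],ray(s,*e2[0])))
t=np.linalg.lstsq(np.c_[d1,-d2],o2-o1,rcond=None)[0];print("tri",o1+d1*t[0],o2+d2*t[1])
```

```text
0.25
top [ 0.6004 -0.0153] yaw 0.03 0.024 mid [ 0.6022 -0.0148]
bot [ 0.4636 -0.0408] yaw 0.174 0.182 mid [ 0.4624 -0.0392]
left [0.5192 0.0408] yaw 0.322 0.328 mid [0.519  0.0402]
right [ 0.5437 -0.0966] yaw 0.102 0.112 mid [ 0.5433 -0.0927]
centre [ 0.53175524 -0.02796849] vert [0.13675409 0.02555495] 0.13912130064110373 0.1847372759248927 hor [-0.02451356  0.13739389] 0.13956358617247094 0.17656030741356488
[94 93 95] [186 125  83] [246 242 237]
bar ((182.2434844970703, 227.06971740722656), (5.662669658660889, 42.47001647949219), 5.355824947357178) (181.73737373737373, 227.12121212121212) [0.48738917 0.34360795 0.168     ]
[[0.4319, 0.3525], [0.5448, 0.3462], [0.5437, 0.331], [0.4307, 0.3375]]
rest ((191.95814514160156, 228.6210479736328), (33.96152114868164, 33.5334358215332), 87.27368927001953) [0.4876687  0.34325962 0.032     ] [[0.5357, 0.3979], [0.5421, 0.297], [0.44, 0.289], [0.4337, 0.3892]]
scene bar ((242.83303833007812, 281.14501953125), (63.06922149658203, 29.38584327697754), 25.820993423461914)
tri [0.48815367 0.3490047  0.14396917] [0.48922433 0.34967741 0.14415431]
```

```bash
cat >> h.py <<'E'
def plan(wps,fing,lin=34,rot=.11,p=None,psi=None):
    """waypoints (x,y,z,psi) -> rows in tool axes, rounded; psi = yaw of tool x"""
    o=get_obs()
    if p is None:p=np.array(o["tcp_pos"]);R=np.array(o["orientation"]);psi=np.arctan2(R[1,0],R[0,0])
    import math
    L=[];S=[]
    for w in wps:
        d=np.array(w[:3])-p;dp=(w[3]-psi+math.pi)%(2*math.pi)-math.pi if len(w)<5 else w[3]-psi
        n=max(1,math.ceil(max(np.linalg.norm(d)*1e3/lin,abs(dp)/rot)-.01))
        p0,s0=p.copy(),psi
        for i in range(1,n+1):
            t=p0+d*i/n-p;c,s=math.cos(psi),math.sin(psi);X=np.array([c,s,0]);Y=np.array([s,-c,0])
            l=[round(1e3*t@X,1),round(1e3*t@Y,1),round(-1e3*t[2],1)];r=round(-(s0+dp*i/n-psi),3)
            L.append(l);S.append(r);p=p+(l[0]*X+l[1]*Y)/1e3;p[2]-=l[2]/1e3;psi-=r
    while len(L)%5:L.append([0,0,0]);S.append(0)
    for i in range(0,len(L),5):print('L',L[i:i+5],'\n  R',[[0,0,r] for r in S[i:i+5]],fing)
    print("end",p.round(4),round(psi,3))
E
python3 - <<'E'
from h import *
plan([(.55,-.30,.33,1.35),(.56,.05,.33,2.3),(.4875,.343,.25,3.086)],0)
E
```

```text
L [[np.float64(27.2), np.float64(-16.2), np.float64(-8.3)], [np.float64(28.2), np.float64(-14.4), np.float64(-8.4)], [np.float64(29.1), np.float64(-12.4), np.float64(-8.3)], [np.float64(29.8), np.float64(-10.5), np.float64(-8.4)], [np.float64(30.5), np.float64(-8.5), np.float64(-8.3)]] 
  R [[0, 0, np.float64(-0.067)], [0, 0, np.float64(-0.066)], [0, 0, np.float64(-0.067)], [0, 0, np.float64(-0.066)], [0, 0, np.float64(-0.067)]] 0
L [[np.float64(31.0), np.float64(-6.5), np.float64(-8.3)], [np.float64(31.3), np.float64(-4.3), np.float64(-8.4)], [np.float64(31.6), np.float64(-2.3), np.float64(-8.3)], [np.float64(31.6), np.float64(-0.2), np.float64(-8.3)], [np.float64(31.6), np.float64(1.9), np.float64(-8.4)]] 
  R [[0, 0, np.float64(-0.066)], [0, 0, np.float64(-0.067)], [0, 0, np.float64(-0.066)], [0, 0, np.float64(-0.067)], [0, 0, np.float64(-0.066)]] 0
L [[np.float64(31.4), np.float64(4.1), np.float64(-8.3)], [np.float64(31.1), np.float64(6.1), np.float64(-8.4)], [np.float64(30.6), np.float64(8.1), np.float64(-8.3)], [np.float64(29.9), np.float64(10.2), np.float64(-8.3)], [np.float64
[... 1236 characters left out ...]
), np.float64(20.0), np.float64(8.0)], [np.float64(21.0), np.float64(21.6), np.float64(8.0)]] 
  R [[0, 0, np.float64(-0.079)], [0, 0, np.float64(-0.078)], [0, 0, np.float64(-0.079)], [0, 0, np.float64(-0.078)], [0, 0, np.float64(-0.079)]] 0
L [[np.float64(19.2), np.float64(23.3), np.float64(8.0)], [np.float64(17.4), np.float64(24.7), np.float64(8.0)], [np.float64(15.4), np.float64(25.9), np.float64(8.0)], [np.float64(13.2), np.float64(27.2), np.float64(8.0)], [np.float64(11.1), np.float64(28.0), np.float64(8.0)]] 
  R [[0, 0, np.float64(-0.079)], [0, 0, np.float64(-0.078)], [0, 0, np.float64(-0.079)], [0, 0, np.float64(-0.079)], [0, 0, np.float64(-0.078)]] 0
end [0.4875 0.343  0.25  ] 3.086
```

apply_moves(
  linear=[
    [27, -16, -10],
    [28, -14, -10],
    [29, -12, -10],
    [30, -10, -10],
    [30, -8, -10],
  ],
  delta_rot=[
    [0, 0, -0.067],
    [0, 0, -0.066],
    [0, 0, -0.067],
    [0, 0, -0.066],
    [0, 0, -0.067],
  ],
  fingers=[0, 0, 0, 0, 0],
)

```text
time_s: 0.72
tcp_pos: [0.3872, -0.5338, 0.2641]
orientation: [[0.728, 0.685, -0.0], [0.685, -0.728, 0.0], [0.0, -0.0, -1.0]]
contact_force: [0.2, 0.0, -1.1]
finger_gap: 0.0851
gripper_force: 0.0
```

apply_moves(
  linear=[
    [31, -6, -10],
    [31, -4, -8],
    [32, -2, -8],
    [32, 0, -8],
    [32, 2, -8],
  ],
  delta_rot=[
    [0, 0, -0.067],
    [0, 0, -0.066],
    [0, 0, -0.067],
    [0, 0, -0.066],
    [0, 0, -0.067],
  ],
  fingers=[0, 0, 0, 0, 0],
)

```text
time_s: 1.13
tcp_pos: [0.4796, -0.4046, 0.3062]
orientation: [[0.464, 0.886, 0.0], [0.886, -0.464, -0.0], [-0.0, 0.0, -1.0]]
contact_force: [0.2, 0.4, -0.3]
finger_gap: 0.0849
gripper_force: 0.0
```

apply_moves(
  linear=[
    [31, 4, -5],
    [31, 6, -5],
    [31, 8, -5],
    [30, 10, 0],
    [31, -6, 0],
  ],
  delta_rot=[
    [0, 0, -0.067],
    [0, 0, -0.066],
    [0, 0, -0.067],
    [0, 0, -0.066],
    [0, 0, -0.086],
  ],
  fingers=[0, 0, 0, 0, 0],
)

```text
time_s: 1.55
tcp_pos: [0.5559, -0.2697, 0.3213]
orientation: [[0.129, 0.992, 0.004], [0.992, -0.129, -0.001], [-0.0, 0.004, -1.0]]
contact_force: [1.7, -0.0, 0.0]
finger_gap: 0.0855
gripper_force: 0.0
```

apply_moves(
  linear=[
    [32, -3, 0],
    [32, -1, 0],
    [32, 2, 0],
    [31, 5, 0],
    [31, 8, 0],
  ],
  delta_rot=[
    [0, 0, -0.087],
    [0, 0, -0.086],
    [0, 0, -0.087],
    [0, 0, -0.086],
    [0, 0, -0.086],
  ],
  fingers=[0, 0, 0, 0, 0],
)

```text
time_s: 1.97
tcp_pos: [0.5569, -0.1099, 0.3208]
orientation: [[-0.297, 0.955, 0.0], [0.955, 0.297, -0.0], [-0.0, 0.0, -1.0]]
contact_force: [1.0, -0.4, 0.0]
finger_gap: 0.0857
gripper_force: 0.0
```

apply_moves(
  linear=[
    [30, 10, 0],
    [29, 13, 0],
    [28, 15, 0],
    [26, 18, 0],
    [25, 20, 0],
  ],
  delta_rot=[
    [0, 0, -0.087],
    [0, 0, -0.086],
    [0, 0, -0.086],
    [0, 0, -0.087],
    [0, 0, -0.086],
  ],
  fingers=[0, 0, 0, 0, 0],
)

```text
time_s: 2.38
tcp_pos: [0.5621, 0.0488, 0.3209]
orientation: [[-0.67, 0.743, 0.0], [0.743, 0.67, -0.0], [-0.001, 0.0, -1.0]]
contact_force: [0.9, 0.3, 0.7]
finger_gap: 0.0859
gripper_force: 0.0
```

apply_moves(
  linear=[
    [27, 14, 8],
    [26, 16, 8],
    [24, 18, 8],
    [23, 20, 8],
    [21, 22, 8],
  ],
  delta_rot=[
    [0, 0, -0.079],
    [0, 0, -0.078],
    [0, 0, -0.079],
    [0, 0, -0.078],
    [0, 0, -0.079],
  ],
  fingers=[0, 0, 0, 0, 0],
)

```text
time_s: 2.8
tcp_pos: [0.5246, 0.1958, 0.2805]
orientation: [[-0.903, 0.43, 0.0], [0.43, 0.903, -0.0], [-0.0, -0.0, -1.0]]
contact_force: [0.7, 0.3, 0.0]
finger_gap: 0.0854
gripper_force: 0.0
```

apply_moves(
  linear=[
    [19, 23, 8],
    [17, 25, 8],
    [15, 26, 8],
    [13, 27, 8],
    [11, 28, 8],
  ],
  delta_rot=[
    [0, 0, -0.079],
    [0, 0, -0.078],
    [0, 0, -0.079],
    [0, 0, -0.079],
    [0, 0, -0.078],
  ],
  fingers=[0, 0, 0, 0, 0],
)

```text
time_s: 3.22
tcp_pos: [0.4897, 0.3417, 0.2403]
orientation: [[-0.999, 0.052, 0.0], [0.052, 0.999, -0.0], [-0.0, -0.0, -1.0]]
contact_force: [0.5, -0.5, 0.3]
finger_gap: 0.0854
gripper_force: 0.0
```

apply_moves(
  linear=[
    [2, 1.4, 20],
    [0, 0, 25],
    [0, 0, 22],
    [0, 0, 15],
    [0, 0, 5],
  ],
  delta_rot=[
    [0, 0, 0],
    [0, 0, 0],
    [0, 0, 0],
    [0, 0, 0],
    [0, 0, 0],
  ],
  fingers=[0, 0, 0, 0, 0],
  grip_force=60,
)

```text
time_s: 3.63
tcp_pos: [0.4869, 0.3406, 0.151]
orientation: [[-0.998, 0.055, -0.004], [0.055, 0.998, -0.003], [0.003, -0.003, -1.0]]
contact_force: [-0.4, 0.4, 0.5]
finger_gap: 0.0858
gripper_force: 0.0
```

apply_moves(
  linear=[
    [0, 0, 0],
    [0, 0, 0],
    [0, 0, 0],
    [0, 0, 0],
    [0, 0, 0],
  ],
  delta_rot=[
    [0, 0, 0],
    [0, 0, 0],
    [0, 0, 0],
    [0, 0, 0],
    [0, 0, 0],
  ],
  fingers=[120, 180, 255, 255, 255],
)

```text
time_s: 4.05
tcp_pos: [0.4886, 0.3427, 0.1548]
orientation: [[-0.998, 0.055, 0.002], [0.055, 0.998, 0.001], [-0.002, 0.001, -1.0]]
contact_force: [0.1, -0.1, 0.6]
finger_gap: 0.0256
gripper_force: 0.0
```

apply_moves(
  linear=[
    [0, 0, 0],
    [0, 0, 0],
    [0, 0, 0],
    [0, 0, 0],
    [0, 0, 0],
  ],
  delta_rot=[
    [0, 0, 0],
    [0, 0, 0],
    [0, 0, 0],
    [0, 0, 0],
    [0, 0, 0],
  ],
  fingers=[255, 255, 255, 255, 255],
  grip_force=100,
)

```text
time_s: 4.47
tcp_pos: [0.488, 0.3422, 0.1537]
orientation: [[-0.999, 0.055, -0.0], [0.055, 0.999, -0.0], [0.0, -0.0, -1.0]]
contact_force: [0.1, -0.0, -0.3]
finger_gap: 0.0001
gripper_force: 0.0
```

Run:
```python
from h import *
f=grab_frame("top");s=grab_frame("scene");o=get_obs();print(o["tcp_pos"],o["finger_gap"],o["wrist_torque"],o["contact_force"],o["qpos"])
a=cv2.resize(f["color"][170:270,150:230],(400,500),interpolation=2);b=cv2.resize(s["color"][220:360,180:292],(400,500),interpolation=2)
cv2.imwrite("pics/grasp.png",np.hstack([a,b])[:,:,::-1])
```

```text
[0.48799801 0.34221199 0.15365652] -0.00014448591016498247 [ 0.00769484  0.04036321 -0.03085712] [ 0.43140755  0.35310424 -0.30018539] [-0.19791512  0.59414613 -0.69788041  1.93310782  0.52370066  0.80278673
  0.32921322]
```

View pics/grasp.png

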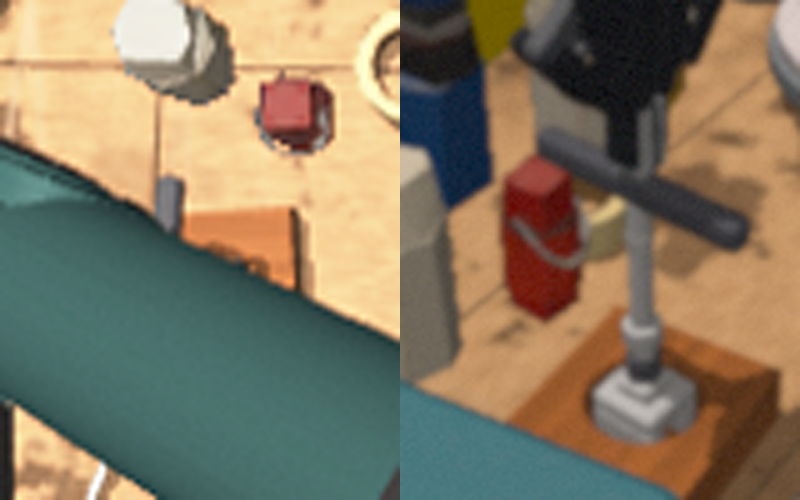

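The gripper closed empty (gap 0). In the scene crop the bar passes in front of the shut fingers, with its centre at about scene pixel (248,272).

Run:
```python
from h import *
f=grab_frame("top");s=grab_frame("scene")
print("proj bar hyp",proj(s,(.4875,.3433,.162)),proj(f,(.4875,.3433,.162)), "rest",proj(s,(.4877,.3433,.032)), "tcp",proj(s,get_obs()["tcp_pos"]))
m=s["color"].astype(int);mm=((m.max(2)<115)&(abs(m[:,:,2]-m[:,:,0])<25)).astype(np.uint8);mm[:255]=0;mm[292:]=0;mm[:,:217]=0;mm[:,280:]=0
cs,_=cv2.findContours(mm,0,2);c=max(cs,key=cv2.contourArea);print(cv2.minAreaRect(c),cv2.contourArea(c))
o1,o2=np.array(f["origin"]),np.array(s["origin"])
for uv2 in ((248,272),(249,273.5)):
    d1,d2=ray(f,182,227.1),ray(s,*uv2)
    t=np.linalg.lstsq(np.c_[d1,-d2],o2-o1,rcond=None)[0];print(o1+d1*t[0],o2+d2*t[1])
# expected bar ends
for x,z in((-.06,.17),(.06,.17),(-.06,.154),(.06,.154)):print(proj(s,(.4875+x,.3433-x*.055,z)),proj(f,(.4875+x,.3433-x*.055,z)))
```

```text
proj bar hyp [245.81571341 270.6802002 ] [182.35270957 227.16036663] rest [247.4571065  329.91884382] tcp [246.08611647 274.42407394]
((247.80763244628906, 271.2522277832031), (61.63589096069336, 29.703718185424805), 47.202598571777344) 821.0
[0.48768482 0.34451254 0.16083918] [0.48396748 0.34222678 0.16020884]
[0.48775936 0.34503622 0.15850058] [0.48237998 0.34175229 0.15759375]
[275.79938139 280.9186011 ] [179.61598815 249.62872928]
[218.25904121 253.55693945] [183.74122578 204.71419676]
[275.66238471 289.13803141] [180.97534602 249.50605212]
[218.77970293 261.39260472] [185.02645566 205.24825577]
```

Run:
```python
from h import *
s=grab_frame("scene");o=get_obs();T=np.array(o["tcp_pos"])
R=np.array(o["orientation"])
for d in(.011,0,-.008,-.03,-.062):print(d,proj(s,T+R[:,2]*d),[proj(s,T+R[:,2]*d+R[:,1]*k).round(1).tolist() for k in(-.03,.03)])
print(o["finger_gap"],o["gripper_force"])
a=cv2.resize(s["color"][210:300,200:300],(800,720)[:2],interpolation=2)[:600]
cv2.imwrite("pics/close.png",a[:,:,::-1])
```

```text
0.011 [246.24269157 279.8330647 ] [[257.8, 271.1], [234.0, 289.1]]
0 [246.09008036 274.43049192] [[257.7, 265.8], [233.7, 283.6]]
-0.008 [245.97818613 270.44449947] [[257.7, 261.9], [233.5, 279.5]]
-0.03 [245.6665572  259.23002716] [[257.6, 250.9], [233.0, 268.1]]
-0.062 [245.20308054 242.23065723] [[257.4, 234.2], [232.2, 250.8]]
0.00021986568481720497 0.0
```

View pics/close.png

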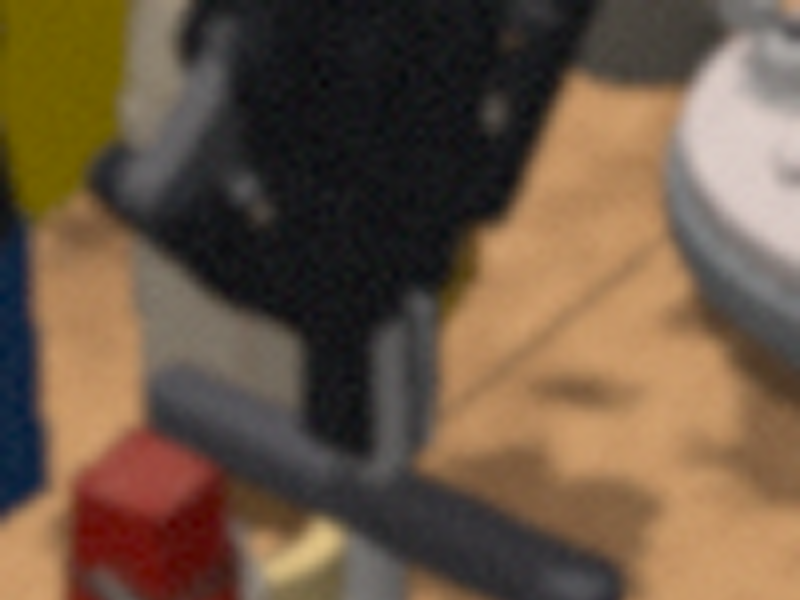

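Run:
```python
from h import *
s=grab_frame("scene");o=get_obs();T=np.array(o["tcp_pos"]);R=np.array(o["orientation"])
for a in(-.038,.038):
  for b in(-.0425,.0425):print(a,b,((proj(s,T+R@[a,b,-.062])-[200,210])*8).round(), ((proj(s,T+R@[b,a,-.062])-[200,210])*8).round())
for w in(-.011,.011):
  for b in(-.007,.007):print("tip",w,b,((proj(s,T+R@[w,b,.011])-[200,210])*8).round())
```

```text
-0.038 -0.0425 [355. 109.] [324. 111.]
-0.038 0.0425 [ 64. 286.] [655. 247.]
0.038 -0.0425 [650. 230.] [ 64. 268.]
0.038 0.0425 [369. 430.] [405. 428.]
tip -0.011 -0.007 [351. 522.]
tip -0.011 0.007 [306. 555.]
tip 0.011 -0.007 [433. 562.]
tip 0.011 0.007 [389. 596.]
```

The shut fingers line up with the bar horizontally, but the gripper body and tips look about 25 mm higher in the image than the TCP reading implies. The fingers probably closed just over the bar. Descending 24 mm with them open is safe either way.

apply_moves(
  linear=[
    [0, 0, 0],
    [0, 0, 0],
    [0, 0, 0],
    [0, 0, 0],
    [0, 0, 0],
  ],
  delta_rot=[
    [0, 0, 0],
    [0, 0, 0],
    [0, 0, 0],
    [0, 0, 0],
    [0, 0, 0],
  ],
  fingers=[0, 0, 0, 0, 0],
  grip_force=60,
)

```text
time_s: 5.18
tcp_pos: [0.488, 0.3422, 0.1537]
orientation: [[-0.999, 0.055, -0.0], [0.055, 0.999, -0.0], [0.0, -0.0, -1.0]]
contact_force: [0.5, 1.4, 0.3]
finger_gap: 0.0607
gripper_force: 0.0
```

apply_moves(
  linear=[
    [0, 0, 6],
    [0, 0, 8],
    [0, 0, 6],
    [0, 0, 4],
    [0, 0, 0],
  ],
  delta_rot=[
    [0, 0, 0],
    [0, 0, 0],
    [0, 0, 0],
    [0, 0, 0],
    [0, 0, 0],
  ],
  fingers=[0, 0, 0, 0, 0],
)

```text
time_s: 5.6
tcp_pos: [0.4873, 0.3415, 0.1281]
orientation: [[-0.999, 0.055, -0.002], [0.055, 0.999, -0.002], [0.002, -0.002, -1.0]]
contact_force: [-0.5, 0.9, -0.6]
finger_gap: 0.0856
gripper_force: 0.0
```

apply_moves(
  linear=[
    [0, 0, 0],
    [0, 0, 0],
    [0, 0, 0],
    [0, 0, 0],
    [0, 0, 0],
  ],
  delta_rot=[
    [0, 0, 0],
    [0, 0, 0],
    [0, 0, 0],
    [0, 0, 0],
    [0, 0, 0],
  ],
  fingers=[120, 180, 255, 255, 255],
)

```text
time_s: 6.02
tcp_pos: [0.4882, 0.3424, 0.13]
orientation: [[-0.998, 0.055, 0.0], [0.055, 0.998, 0.0], [-0.0, 0.0, -1.0]]
contact_force: [-0.0, 0.9, 0.0]
finger_gap: 0.0256
gripper_force: 0.0
```

apply_moves(
  linear=[
    [0, 0, 0],
    [0, 0, 0],
    [0, 0, 0],
    [0, 0, 0],
    [0, 0, 0],
  ],
  delta_rot=[
    [0, 0, 0],
    [0, 0, 0],
    [0, 0, 0],
    [0, 0, 0],
    [0, 0, 0],
  ],
  fingers=[255, 255, 255, 255, 255],
)

```text
time_s: 6.43
tcp_pos: [0.4882, 0.3429, 0.13]
orientation: [[-0.999, 0.055, 0.001], [0.055, 0.999, 0.001], [-0.001, 0.001, -1.0]]
contact_force: [0.4, 0.7, 1.7]
finger_gap: 0.0126
gripper_force: 60.7
```

Run:
```python
from h import *
s=grab_frame("scene");o=get_obs();print(o["tcp_pos"],o["finger_gap"],o["gripper_force"],o["contact_force"],o["time_s"])
cv2.imwrite("pics/close2.png",cv2.resize(s["color"][210:300,200:300],(640,576),interpolation=2)[:,:,::-1])
```

```text
[0.48820582 0.34280028 0.12999966] 0.013093007157660604 60.662795305252075 [0.00510565 1.50564241 1.64914871] 6.4833
```

View pics/close2.png

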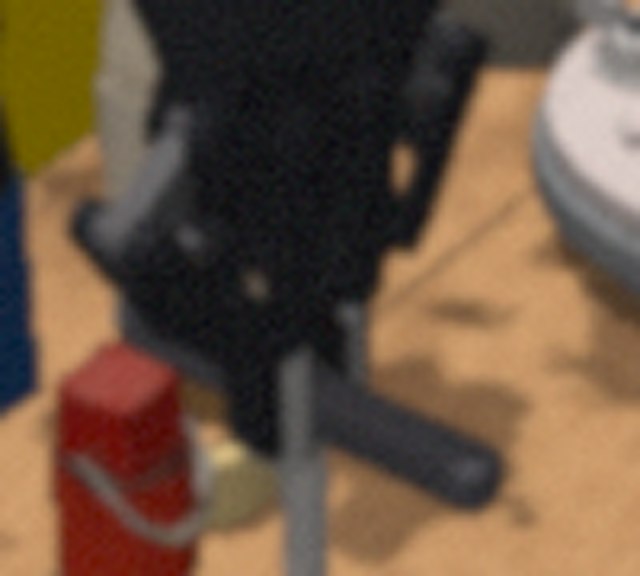

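Gripped: the gap is 13 mm at 60 N, and the fingers now sit on both sides of the bar at crop (300,370). The wrench foot is at z = TCP z − 0.118. Next I lift and carry it to the first nut.

```bash
sed -i 's/l=\[round(1e3\*t@X,1),round(1e3\*t@Y,1),round(-1e3\*t\[2\],1)\];r=round(-(s0+dp\*i\/n-psi),3)/l=[float(round(1e3*t@X,DG)),float(round(1e3*t@Y,DG)),float(round(-1e3*t[2],DG))];r=float(round(-(s0+dp*i\/n-psi),3))/; s/^def plan/DG=1\ndef plan/; s/\[\[0,0,r\] for r in S\[i:i+5\]\]/S[i:i+5]/' h.py
cat >> h.py <<'E'
NUT=dict(T=(.6005,-.0152,.027),B=(.4627,-.0402,.178),L=(.5191,.0412,.325),R=(.5441,-.0966,.107))
E
python3 - <<'E'
from h import *
plan([(.4882,.3428,.24,3.086),(.6005,-.0152,.24,np.pi+.08)],255,lin=30)
E
```

```text
L [[0.0, -0.0, -27.5], [0.0, -0.0, -27.5], [0.0, -0.0, -27.5], [0.0, -0.0, -27.5], [-10.2, -27.0, -0.0]] 
  R [0.0, 0.0, 0.001, -0.0, -0.01] 255
L [[-9.8, -27.1, -0.0], [-9.6, -27.3, -0.0], [-9.3, -27.3, -0.0], [-9.1, -27.4, -0.0], [-8.7, -27.5, -0.0]] 
  R [-0.011, -0.01, -0.011, -0.01, -0.011] 255
L [[-8.4, -27.6, -0.0], [-8.2, -27.7, -0.0], [-7.9, -27.8, -0.0], [-7.5, -27.8, -0.0], [-7.3, -27.9, -0.0]] 
  R [-0.01, -0.011, -0.01, -0.01, -0.011] 255
L [[-7.0, -28.0, -0.0], [-6.7, -28.1, -0.0], [0, 0, 0], [0, 0, 0], [0, 0, 0]] 
  R [-0.01, -0.011, 0, 0, 0] 255
end [ 0.6005 -0.0152  0.24  ] 3.222
```

apply_moves(
  linear=[
    [0, 0, -5],
    [0, 0, -15],
    [0, 0, -25],
    [0, 0, -25],
    [0, 0, -20],
  ],
  delta_rot=[
    [0, 0, 0],
    [0, 0, 0],
    [0, 0, 0],
    [0, 0, 0],
    [0, 0, 0],
  ],
  fingers=[255, 255, 255, 255, 255],
  grip_force=110,
)

```text
time_s: 6.9
tcp_pos: [0.4874, 0.3411, 0.2202]
orientation: [[-0.999, 0.055, -0.002], [0.055, 0.998, -0.002], [0.001, -0.002, -1.0]]
contact_force: [0.4, -0.4, -3.0]
finger_gap: 0.0116
gripper_force: 109.3
```

apply_moves(
  linear=[
    [-4, -10, -10],
    [-8, -20, -10],
    [-10, -27, 0],
    [-10, -27, 0],
    [-9, -27, 0],
  ],
  delta_rot=[
    [0, 0, -0.01],
    [0, 0, -0.01],
    [0, 0, -0.01],
    [0, 0, -0.01],
    [0, 0, -0.01],
  ],
  fingers=[255, 255, 255, 255, 255],
)

```text
time_s: 7.32
tcp_pos: [0.5249, 0.2275, 0.239]
orientation: [[-1.0, 0.004, -0.002], [0.004, 1.0, -0.002], [0.002, -0.002, -1.0]]
contact_force: [0.8, -0.6, -4.3]
finger_gap: 0.0117
gripper_force: 109.2
```

apply_moves(
  linear=[
    [-9, -27, 0],
    [-9, -27, 0],
    [-9, -28, 0],
    [-8, -28, 0],
    [-8, -28, 0],
  ],
  delta_rot=[
    [0, 0, -0.01],
    [0, 0, -0.01],
    [0, 0, -0.01],
    [0, 0, -0.01],
    [0, 0, -0.01],
  ],
  fingers=[255, 255, 255, 255, 255],
)

```text
time_s: 7.73
tcp_pos: [0.5694, 0.09, 0.2387]
orientation: [[-0.999, -0.045, -0.003], [-0.045, 0.999, -0.002], [0.003, -0.002, -1.0]]
contact_force: [0.6, 0.0, -3.2]
finger_gap: 0.0119
gripper_force: 109.2
```

apply_moves(
  linear=[
    [-8, -28, 0],
    [-8, -28, 0],
    [-6, -20, 0],
    [-3, -12, 0],
    [0, 0, 0],
  ],
  delta_rot=[
    [0, 0, -0.01],
    [0, 0, -0.01],
    [0, 0, -0.01],
    [0, 0, 0],
    [0, 0, 0],
  ],
  fingers=[255, 255, 255, 255, 255],
)

```text
time_s: 8.15
tcp_pos: [0.6005, 0.0013, 0.2383]
orientation: [[-0.998, -0.069, -0.003], [-0.069, 0.998, -0.003], [0.003, -0.002, -1.0]]
contact_force: [-0.1, -0.2, -3.6]
finger_gap: 0.0113
gripper_force: 109.2
```

Run:
```python
from h import *
f=grab_frame("top");s=grab_frame("scene");o=get_obs();T=o["tcp_pos"];R=np.array(o["orientation"]);print(T,np.arctan2(R[1,0],R[0,0])%6.283-np.pi,o["finger_gap"],o["contact_force"],o["qpos"].round(2),o["time_s"])
p=np.array([T[0],T[1],T[2]-.118]);print(proj(s,p),proj(s,p+[0,0,.15]),proj(s,(.6005,-.0152,.082)),proj(f,p))
a=cv2.resize(s["color"][140:260,270:390],(590,590),interpolation=2)
cv2.imwrite("pics/over.png",a[:,:,::-1])
```

```text
[0.5995781  0.00706597 0.23922048] 0.07491077489912668 0.011771126930359158 [-0.19999289  1.55438017 -2.13767756] [ 0.47  0.51 -0.79  1.85  0.43  0.96  1.14] 8.25
[294.53887622 198.16548417] [296.91688616 137.35557404] [298.38440619 209.00073649] [306.15914918 189.82606327]
```

View pics/over.png

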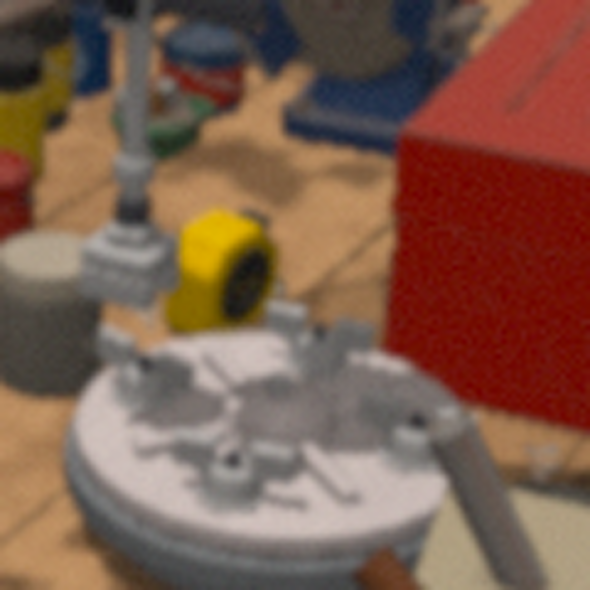

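The jaw hangs vertically, with its foot at crop (130,285). That is about 2 px right of the prediction, the same bias as at the rest, so the arm and the top camera agree. Next I centre over the far nut and lower.

apply_moves(
  linear=[
    [0, -8, 0],
    [0.8, -10, 0],
    [0, -4, 0],
    [0, 0, 10],
    [0, 0, 15],
  ],
  delta_rot=[
    [0, 0, 0],
    [0, 0, 0],
    [0, 0, 0],
    [0, 0, 0],
    [0, 0, 0],
  ],
  fingers=[255, 255, 255, 255, 255],
)

```text
time_s: 8.67
tcp_pos: [0.6028, -0.0158, 0.2155]
orientation: [[-0.997, -0.074, 0.004], [-0.074, 0.997, 0.0], [-0.004, -0.0, -1.0]]
contact_force: [-0.3, -0.0, -4.1]
finger_gap: 0.0119
gripper_force: 109.2
```

apply_moves(
  linear=[
    [0, 0, 7],
    [0, 0, 4],
    [0, 0, 0],
    [0, 0, 0],
    [0, 0, 0],
  ],
  delta_rot=[
    [0, 0, 0],
    [0, 0, 0],
    [0, 0, 0],
    [0, 0, 0],
    [0, 0, 0],
  ],
  fingers=[255, 255, 255, 255, 255],
)

```text
time_s: 9.08
tcp_pos: [0.602, -0.0153, 0.2042]
orientation: [[-0.997, -0.076, 0.001], [-0.076, 0.997, 0.0], [-0.001, 0.0, -1.0]]
contact_force: [0.5, 0.5, -2.9]
finger_gap: 0.0119
gripper_force: 109.1
```

apply_moves(
  linear=[
    [0, 0, 4],
    [0, 0, 4],
    [0, 0, 4],
    [0, 0, 2],
    [0, 0, 0],
  ],
  delta_rot=[
    [0, 0, 0],
    [0, 0, 0],
    [0, 0, 0],
    [0, 0, 0],
    [0, 0, 0],
  ],
  fingers=[255, 255, 255, 255, 255],
)

```text
time_s: 9.5
tcp_pos: [0.6024, -0.0154, 0.1901]
orientation: [[-0.997, -0.075, 0.002], [-0.075, 0.997, 0.0], [-0.002, 0.0, -1.0]]
contact_force: [-0.3, -0.7, 3.3]
finger_gap: 0.0119
gripper_force: 110.0
```

```bash
cat >> h.py <<'E'
def st():
    o=get_obs();R=np.array(o["orientation"]);print("t",round(o["time_s"],2),"tcp",np.round(o["tcp_pos"],4),"wyaw",round(np.arctan2(R[1,0],R[0,0])%6.2832-np.pi,3),"F",np.round(o["contact_force"],1),"M",np.round(o["wrist_torque"],2),"gap",round(o["finger_gap"],4),"q7",round(o["qpos"][6],2))
E
python3 -c "
from h import *
st()"
```

```text
t 9.5 tcp [ 0.6024 -0.0154  0.1901] wyaw 0.075 F [-0.3 -0.7  3.3] M [-0.03 -0.1   0.02] gap 0.0119 q7 1.13
```

apply_moves(
  linear=[
    [1.2, 0, 0],
    [0, 0, 0],
    [0, 0, 0],
    [0, 0, 0],
    [0, 0, 0],
  ],
  delta_rot=[
    [0, 0, 0],
    [0, 0, 0.03],
    [0, 0, 0.03],
    [0, 0, 0.03],
    [0, 0, 0],
  ],
  fingers=[255, 255, 255, 255, 255],
)

```text
time_s: 9.92
tcp_pos: [0.5985, -0.0167, 0.1886]
orientation: [[-1.0, 0.017, -0.004], [0.017, 1.0, -0.001], [0.004, -0.001, -1.0]]
contact_force: [-0.0, 0.1, -3.5]
finger_gap: 0.0118
gripper_force: 113.1
```

```bash
python3 -c "
from h import *
st()"
```

```text
t 9.92 tcp [ 0.5985 -0.0167  0.1886] wyaw -0.017 F [-0.   0.1 -3.5] M [ 0.03 -0.04  0.  ] gap 0.0118 q7 1.05
```

apply_moves(
  linear=[
    [0, 0, 0],
    [0, 0, 0],
    [0, 0, 0],
    [0, 0, 0],
    [0, 0, 0],
  ],
  delta_rot=[
    [0, 0, 0.03],
    [0, 0, 0.03],
    [0, 0, 0.03],
    [0, 0, 0.03],
    [0, 0, 0],
  ],
  fingers=[255, 255, 255, 255, 255],
)

```text
time_s: 10.33
tcp_pos: [0.6, -0.0159, 0.1894]
orientation: [[-0.991, 0.136, -0.001], [0.136, 0.991, -0.0], [0.001, -0.0, -1.0]]
contact_force: [-0.5, 0.3, -3.8]
finger_gap: 0.0114
gripper_force: 113.0
```

```bash
python3 -c "
from h import *
st()"
```

```text
t 10.33 tcp [ 0.6    -0.0159  0.1894] wyaw -0.136 F [-0.5  0.3 -3.8] M [-0.05 -0.03  0.05] gap 0.0114 q7 0.95
```

It snapped down. Now I find where the turning torque starts.

apply_moves(
  linear=[
    [0, 0, 0],
    [0, 0, 0],
    [0, 0, 0],
    [0, 0, 0],
    [0, 0, 0],
  ],
  delta_rot=[
    [0, 0, 0.03],
    [0, 0, 0.03],
    [0, 0, 0.03],
    [0, 0, 0],
    [0, 0, 0],
  ],
  fingers=[255, 255, 255, 255, 255],
)

```text
time_s: 10.75
tcp_pos: [0.6002, -0.016, 0.1897]
orientation: [[-0.975, 0.223, -0.0], [0.223, 0.975, -0.0], [0.0, -0.0, -1.0]]
contact_force: [-1.4, -1.1, -2.1]
finger_gap: 0.0114
gripper_force: 113.0
```

```bash
python3 -c "
from h import *
st()"
```

```text
t 10.75 tcp [ 0.6002 -0.016   0.1897] wyaw -0.225 F [-1.4 -1.1 -2.1] M [-0.19  0.   -0.03] gap 0.0114 q7 0.88
```

apply_moves(
  linear=[
    [0, 0, 0],
    [0, 0, 0],
    [0, 0, 0],
    [0, 0, 0],
    [0, 0, 0],
  ],
  delta_rot=[
    [0, 0, 0.06],
    [0, 0, 0.08],
    [0, 0, 0.08],
    [0, 0, 0.08],
    [0, 0, 0.08],
  ],
  fingers=[255, 255, 255, 255, 255],
)

```text
time_s: 11.17
tcp_pos: [0.6, -0.0167, 0.1896]
orientation: [[-0.821, 0.571, -0.001], [0.571, 0.821, -0.001], [-0.0, -0.002, -1.0]]
contact_force: [0.2, -1.6, -3.2]
finger_gap: 0.0115
gripper_force: 113.1
```

```bash
python3 -c "
from h import *
st()"
```

```text
t 11.17 tcp [ 0.6    -0.0167  0.1896] wyaw -0.608 F [ 0.2 -1.6 -3.2] M [-0.42  0.1   0.26] gap 0.0115 q7 0.56
```

apply_moves(
  linear=[
    [0, 0, 0],
    [0, 0, 0],
    [0, 0, 0],
    [0, 0, 0],
    [0, 0, 0],
  ],
  delta_rot=[
    [0, 0, 0.08],
    [0, 0, 0.08],
    [0, 0, 0.08],
    [0, 0, 0.08],
    [0, 0, 0.03],
  ],
  fingers=[255, 255, 255, 255, 255],
)

```text
time_s: 11.58
tcp_pos: [0.5998, -0.0166, 0.1896]
orientation: [[-0.576, 0.817, -0.001], [0.817, 0.576, -0.002], [-0.001, -0.002, -1.0]]
contact_force: [-0.1, -1.1, -3.1]
finger_gap: 0.0113
gripper_force: 113.0
```

apply_moves(
  linear=[
    [0, 0, 0],
    [0, 0, 0],
    [0, 0, -8],
    [0, 0, -16],
    [0, 0, -18],
  ],
  delta_rot=[
    [0, 0, 0],
    [0, 0, 0],
    [0, 0, 0],
    [0, 0, 0],
    [0, 0, 0],
  ],
  fingers=[255, 255, 255, 255, 255],
)

```text
time_s: 12.0
tcp_pos: [0.5998, -0.015, 0.2317]
orientation: [[-0.578, 0.816, -0.002], [0.816, 0.578, 0.002], [0.002, -0.0, -1.0]]
contact_force: [0.2, -0.5, -2.5]
finger_gap: 0.0115
gripper_force: 113.0
```

Run:
```python
from h import *
st()
plan([(.4629,-.0402,.232,np.pi+.24)],255,lin=25,rot=.12)
```

```text
t 12.0 tcp [ 0.5998 -0.015   0.2317] wyaw -0.954 F [ 0.2 -0.5 -2.5] M [-0.   -0.06  0.09] gap 0.0115 q7 0.3
L [[5.9, -12.6, -0.0], [7.3, -11.9, -0.1], [8.7, -10.8, 0.0], [9.9, -9.8, -0.0], [11.0, -8.5, -0.0]] 
  R [-0.119, -0.12, -0.119, -0.12, -0.119] 255
L [[11.9, -7.2, -0.1], [12.8, -5.6, -0.0], [13.3, -4.2, -0.0], [13.6, -2.5, -0.1], [13.9, -0.8, 0.0]] 
  R [-0.12, -0.119, -0.119, -0.12, -0.119] 255
end [ 0.4629 -0.0402  0.232 ] 3.381
```

apply_moves(
  linear=[
    [6, -12.5, 0],
    [7.5, -12, 0],
    [8.5, -11, 0],
    [10, -10, 0],
    [11, -8.5, 0],
  ],
  delta_rot=[
    [0, 0, -0.12],
    [0, 0, -0.12],
    [0, 0, -0.12],
    [0, 0, -0.12],
    [0, 0, -0.12],
  ],
  fingers=[255, 255, 255, 255, 255],
)

```text
time_s: 12.42
tcp_pos: [0.5315, -0.0278, 0.2326]
orientation: [[-0.94, 0.341, 0.002], [0.341, 0.94, 0.001], [-0.001, 0.002, -1.0]]
contact_force: [-0.9, -0.8, -2.3]
finger_gap: 0.0116
gripper_force: 113.0
```

apply_moves(
  linear=[
    [12, -7, 0],
    [12.5, -5.5, 0],
    [13.5, -4, 0],
    [13.5, -2.5, 0],
    [14, -1, 0],
  ],
  delta_rot=[
    [0, 0, -0.12],
    [0, 0, -0.12],
    [0, 0, -0.12],
    [0, 0, -0.12],
    [0, 0, -0.12],
  ],
  fingers=[255, 255, 255, 255, 255],
)

```text
time_s: 12.83
tcp_pos: [0.4634, -0.0404, 0.2326]
orientation: [[-0.969, -0.249, 0.002], [-0.249, 0.969, 0.001], [-0.002, 0.0, -1.0]]
contact_force: [0.0, -0.5, -4.1]
finger_gap: 0.0117
gripper_force: 113.1
```

apply_moves(
  linear=[
    [0, 0, 0],
    [0, 0, 0],
    [0, 0, 8],
    [0, 0, 6],
    [0, 0, 2],
  ],
  delta_rot=[
    [0, 0, 0],
    [0, 0, 0],
    [0, 0, 0],
    [0, 0, 0],
    [0, 0, 0],
  ],
  fingers=[255, 255, 255, 255, 255],
)

```text
time_s: 13.25
tcp_pos: [0.4635, -0.041, 0.2147]
orientation: [[-0.97, -0.242, -0.001], [-0.242, 0.97, 0.001], [0.001, 0.001, -1.0]]
contact_force: [0.2, -0.5, -3.8]
finger_gap: 0.012
gripper_force: 113.0
```

Run:
```python
from h import *
st()
f=grab_frame("top");cv2.imwrite("pics/t2.png",cv2.resize(f["color"][167:267,267:367],(600,600),interpolation=2)[:,:,::-1])
plan([(.4629,-.0402,.19,np.pi+.24)],255,lin=12,rot=.12)
```

```text
t 13.25 tcp [ 0.4635 -0.041   0.2147] wyaw 0.244 F [ 0.2 -0.5 -3.8] M [-0.02  0.01  0.02] gap 0.012 q7 1.39
L [[0.0, 0.2, 8.2], [0.1, 0.3, 8.2], [-0.0, 0.2, 8.1], [0, 0, 0], [0, 0, 0]] 
  R [0.002, 0.001, 0.002, 0, 0] 255
end [ 0.4629 -0.0402  0.19  ] -2.902
```

View pics/t2.png

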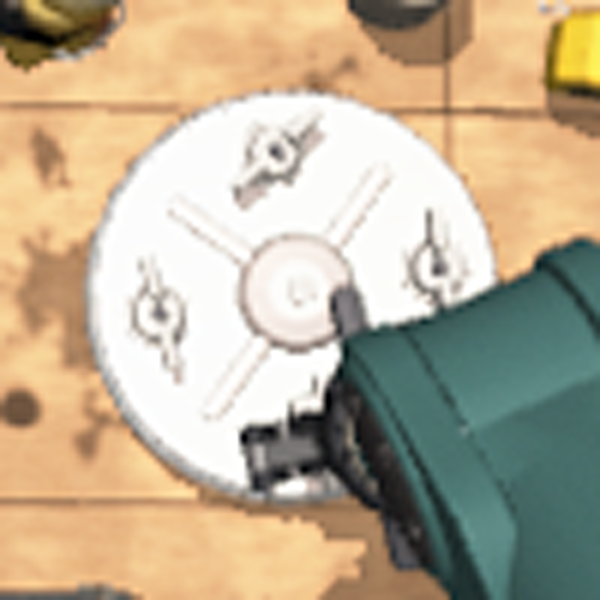

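The top nut's wings now run from (320,120) to (238,195), a yaw of about -0.82 against about -0.05 at the start. That is the intended eighth of a turn, with about 0.13 rad of slot play. Next is the opposite nut, with the wrench yaw ending at -0.74.

apply_moves(
  linear=[
    [0, 0.3, 8],
    [0, 0.3, 8],
    [0, 0.2, 8],
    [0, 0, 0],
    [0, 0, 0],
  ],
  delta_rot=[
    [0, 0, 0],
    [0, 0, 0],
    [0, 0, 0],
    [0, 0, 0.05],
    [0, 0, 0.06],
  ],
  fingers=[255, 255, 255, 255, 255],
)

```text
time_s: 13.72
tcp_pos: [0.4623, -0.0404, 0.1903]
orientation: [[-0.991, -0.132, -0.002], [-0.132, 0.991, 0.001], [0.002, 0.001, -1.0]]
contact_force: [-0.0, -0.0, -2.8]
finger_gap: 0.0119
gripper_force: 113.0
```

apply_moves(
  linear=[
    [0, 0, 0],
    [0, 0, 0],
    [0, 0, 0],
    [0, 0, 0],
    [0, 0, 0],
  ],
  delta_rot=[
    [0, 0, 0.06],
    [0, 0, 0.06],
    [0, 0, 0.06],
    [0, 0, 0.06],
    [0, 0, 0.06],
  ],
  fingers=[255, 255, 255, 255, 255],
)

```text
time_s: 14.13
tcp_pos: [0.4628, -0.041, 0.1908]
orientation: [[-0.986, 0.166, -0.001], [0.166, 0.986, -0.001], [0.001, -0.001, -1.0]]
contact_force: [-0.1, -0.3, -3.7]
finger_gap: 0.0114
gripper_force: 112.9
```

Run:
```python
from h import *
st()
```

```text
t 14.13 tcp [ 0.4628 -0.041   0.1908] wyaw -0.166 F [-0.1 -0.3 -3.7] M [-0.42 -0.11  0.2 ] gap 0.0114 q7 1.0
```

apply_moves(
  linear=[
    [0, 0, 0],
    [0, 0, 0],
    [0, 0, 0],
    [0, 0, 0],
    [0, 0, 0],
  ],
  delta_rot=[
    [0, 0, 0.09],
    [0, 0, 0.1],
    [0, 0, 0.1],
    [0, 0, 0.1],
    [0, 0, 0.1],
  ],
  fingers=[255, 255, 255, 255, 255],
)

```text
time_s: 14.55
tcp_pos: [0.4624, -0.0412, 0.1908]
orientation: [[-0.791, 0.612, -0.002], [0.612, 0.791, -0.002], [0.0, -0.002, -1.0]]
contact_force: [-0.4, -2.7, -2.6]
finger_gap: 0.0114
gripper_force: 113.0
```

apply_moves(
  linear=[
    [0, 0, 0],
    [0, 0, 0],
    [0, 0, -8],
    [0, 0, -16],
    [0, 0, -18],
  ],
  delta_rot=[
    [0, 0, 0.08],
    [0, 0, 0],
    [0, 0, 0],
    [0, 0, 0],
    [0, 0, 0],
  ],
  fingers=[255, 255, 255, 255, 255],
)

```text
time_s: 14.97
tcp_pos: [0.4623, -0.0397, 0.2335]
orientation: [[-0.743, 0.669, -0.002], [0.669, 0.743, 0.001], [0.003, -0.001, -1.0]]
contact_force: [-0.1, -0.2, -2.6]
finger_gap: 0.0114
gripper_force: 112.9
```

Run:
```python
from h import *
st()
plan([(.5193,.0412,.232,np.pi+.38)],255,lin=25,rot=.12)
```

```text
t 14.97 tcp [ 0.4623 -0.0397  0.2335] wyaw -0.733 F [-0.1 -0.2 -2.6] M [-0.04 -0.03 -0.07] gap 0.0114 q7 0.59
L [[1.2, 9.8, 0.2], [0.1, 9.9, 0.1], [-1.1, 9.9, 0.2], [-2.1, 9.6, 0.1], [-3.2, 9.4, 0.2]] 
  R [-0.111, -0.112, -0.111, -0.111, -0.111] 255
L [[-4.2, 9.0, 0.1], [-5.1, 8.4, 0.2], [-6.1, 7.9, 0.1], [-6.9, 7.1, 0.2], [-7.6, 6.2, 0.1]] 
  R [-0.112, -0.111, -0.111, -0.111, -0.112] 255
end [0.5193 0.0411 0.232 ] 3.522
```

apply_moves(
  linear=[
    [1, 10, 0],
    [0, 10, 0],
    [-1, 10, 0],
    [-2, 9.5, 0],
    [-3, 9.5, 0],
  ],
  delta_rot=[
    [0, 0, -0.11],
    [0, 0, -0.112],
    [0, 0, -0.111],
    [0, 0, -0.111],
    [0, 0, -0.111],
  ],
  fingers=[255, 255, 255, 255, 255],
)

```text
time_s: 15.38
tcp_pos: [0.4922, 0.0011, 0.2341]
orientation: [[-0.985, 0.172, 0.001], [0.172, 0.985, 0.001], [-0.001, 0.001, -1.0]]
contact_force: [0.3, 0.3, -3.3]
finger_gap: 0.012
gripper_force: 113.1
```

apply_moves(
  linear=[
    [-4, 9, 0],
    [-5, 8.5, 0],
    [-6, 8, 0],
    [-7, 7, 0],
    [-7.5, 6, 0],
  ],
  delta_rot=[
    [0, 0, -0.112],
    [0, 0, -0.111],
    [0, 0, -0.111],
    [0, 0, -0.111],
    [0, 0, -0.112],
  ],
  fingers=[255, 255, 255, 255, 255],
)

```text
time_s: 15.8
tcp_pos: [0.5204, 0.0414, 0.2341]
orientation: [[-0.927, -0.375, 0.0], [-0.375, 0.927, 0.001], [-0.001, 0.001, -1.0]]
contact_force: [0.4, -0.5, -2.9]
finger_gap: 0.0113
gripper_force: 113.1
```

apply_moves(
  linear=[
    [0, 0, 0],
    [0, 0, 6],
    [0, 0, 8],
    [0, 0, 4],
    [0, 0, 0],
  ],
  delta_rot=[
    [0, 0, 0],
    [0, 0, 0],
    [0, 0, 0],
    [0, 0, 0],
    [0, 0, 0],
  ],
  fingers=[255, 255, 255, 255, 255],
)

```text
time_s: 16.22
tcp_pos: [0.5184, 0.0393, 0.2141]
orientation: [[-0.93, -0.367, -0.004], [-0.367, 0.93, -0.001], [0.004, 0.0, -1.0]]
contact_force: [-0.3, -1.1, -3.1]
finger_gap: 0.0115
gripper_force: 113.0
```

Run:
```python
from h import *
st()
plan([(.5193,.0412,.19,np.pi+.38)],255,lin=12,rot=.12)
```

```text
t 16.22 tcp [0.5184 0.0393 0.2141] wyaw 0.376 F [-0.3 -1.1 -3.1] M [-0.05  0.05  0.01] gap 0.0115 q7 1.33
L [[-0.5, 0.5, 8.0], [-0.5, 0.5, 8.0], [-0.5, 0.5, 8.1], [0, 0, 0], [0, 0, 0]] 
  R [-0.001, -0.002, -0.001, 0, 0] 255
end [0.5193 0.0412 0.19  ] -2.762
```

apply_moves(
  linear=[
    [-0.5, 0.5, 8],
    [-0.5, 0.5, 8],
    [0, 0.2, 8],
    [0, 0, 0],
    [0, 0, 0],
  ],
  delta_rot=[
    [0, 0, 0],
    [0, 0, 0],
    [0, 0, 0],
    [0, 0, 0.05],
    [0, 0, 0.05],
  ],
  fingers=[255, 255, 255, 255, 255],
)

```text
time_s: 16.63
tcp_pos: [0.5199, 0.0417, 0.1904]
orientation: [[-0.963, -0.271, -0.002], [-0.271, 0.963, 0.0], [0.002, 0.001, -1.0]]
contact_force: [0.0, 0.0, -3.2]
finger_gap: 0.0115
gripper_force: 113.0
```

apply_moves(
  linear=[
    [0, 0, 0],
    [0, 0, 0],
    [0, 0, 0],
    [0, 0, 0],
    [0, 0, 0],
  ],
  delta_rot=[
    [0, 0, 0.06],
    [0, 0, 0.06],
    [0, 0, 0.06],
    [0, 0, 0.06],
    [0, 0, 0.06],
  ],
  fingers=[255, 255, 255, 255, 255],
)

```text
time_s: 17.05
tcp_pos: [0.5204, 0.0409, 0.1908]
orientation: [[-1.0, 0.025, -0.001], [0.025, 1.0, -0.002], [0.001, -0.002, -1.0]]
contact_force: [1.1, -0.6, -3.9]
finger_gap: 0.0119
gripper_force: 112.9
```

Run:
```python
from h import *
st()
```

```text
t 17.05 tcp [0.5204 0.0409 0.1908] wyaw -0.025 F [ 1.1 -0.6 -3.9] M [-0.69 -0.2   0.2 ] gap 0.0119 q7 0.96
```

apply_moves(
  linear=[
    [0, 0, 0],
    [0, 0, 0],
    [0, 0, 0],
    [0, 0, 0],
    [0, 0, 0],
  ],
  delta_rot=[
    [0, 0, 0.09],
    [0, 0, 0.1],
    [0, 0, 0.1],
    [0, 0, 0.1],
    [0, 0, 0.1],
  ],
  fingers=[255, 255, 255, 255, 255],
)

```text
time_s: 17.47
tcp_pos: [0.52, 0.0403, 0.1907]
orientation: [[-0.87, 0.494, -0.002], [0.494, 0.87, -0.003], [-0.0, -0.003, -1.0]]
contact_force: [0.9, -2.8, -2.9]
finger_gap: 0.0117
gripper_force: 113.0
```

apply_moves(
  linear=[
    [0, 0, 0],
    [0, 0, 0],
    [0, 0, -8],
    [0, 0, -16],
    [0, 0, -18],
  ],
  delta_rot=[
    [0, 0, 0.08],
    [0, 0, 0],
    [0, 0, 0],
    [0, 0, 0],
    [0, 0, 0],
  ],
  fingers=[255, 255, 255, 255, 255],
)

```text
time_s: 17.88
tcp_pos: [0.5198, 0.0429, 0.2335]
orientation: [[-0.831, 0.557, -0.002], [0.557, 0.831, 0.002], [0.003, 0.0, -1.0]]
contact_force: [0.0, 0.3, -3.1]
finger_gap: 0.012
gripper_force: 113.0
```

Run:
```python
from h import *
st()
plan([(.5443,-.0966,.232,np.pi+.21)],255,lin=25,rot=.12)
```

```text
t 17.88 tcp [0.5198 0.0429 0.2335] wyaw -0.591 F [ 0.   0.3 -3.1] M [-0.05 -0.04 -0.01] gap 0.012 q7 0.54
L [[-14.0, -14.6, 0.2], [-12.3, -16.1, 0.2], [-10.3, -17.4, 0.3], [-8.3, -18.5, 0.2], [-6.1, -19.2, 0.2]] 
  R [-0.114, -0.115, -0.114, -0.114, -0.115] 255
L [[-3.9, -19.9, 0.2], [-1.6, -20.2, 0.2], [0, 0, 0], [0, 0, 0], [0, 0, 0]] 
  R [-0.114, -0.115, 0, 0, 0] 255
end [ 0.5443 -0.0966  0.232 ] 3.352
```

apply_moves(
  linear=[
    [-14, -14.5, 0],
    [-12.5, -16, 0],
    [-10.5, -17.5, 0],
    [-8, -18.5, 0],
    [-6, -19, 0],
  ],
  delta_rot=[
    [0, 0, -0.114],
    [0, 0, -0.115],
    [0, 0, -0.114],
    [0, 0, -0.114],
    [0, 0, -0.115],
  ],
  fingers=[255, 255, 255, 255, 255],
)

```text
time_s: 18.3
tcp_pos: [0.5384, -0.0574, 0.2343]
orientation: [[-1.0, 0.013, 0.001], [0.013, 1.0, 0.001], [-0.001, 0.001, -1.0]]
contact_force: [0.5, 0.6, -3.7]
finger_gap: 0.0117
gripper_force: 113.1
```

apply_moves(
  linear=[
    [-4, -20, 0],
    [-1.5, -20, 0],
    [0, 0, 0],
    [0, 0, 8],
    [0, 0, 6],
  ],
  delta_rot=[
    [0, 0, -0.114],
    [0, 0, -0.115],
    [0, 0, 0],
    [0, 0, 0],
    [0, 0, 0],
  ],
  fingers=[255, 255, 255, 255, 255],
)

```text
time_s: 18.72
tcp_pos: [0.5451, -0.0962, 0.2195]
orientation: [[-0.978, -0.206, 0.001], [-0.206, 0.978, 0.002], [-0.001, 0.001, -1.0]]
contact_force: [-0.9, 1.2, -3.6]
finger_gap: 0.0119
gripper_force: 113.0
```

apply_moves(
  linear=[
    [0, 0, 4],
    [0, 0, 0],
    [0, 0, 0],
    [0, 0, 0],
    [0, 0, 0],
  ],
  delta_rot=[
    [0, 0, 0],
    [0, 0, 0],
    [0, 0, 0],
    [0, 0, 0],
    [0, 0, 0],
  ],
  fingers=[255, 255, 255, 255, 255],
)

```text
time_s: 19.13
tcp_pos: [0.5452, -0.0968, 0.216]
orientation: [[-0.978, -0.208, 0.001], [-0.208, 0.978, -0.0], [-0.001, -0.0, -1.0]]
contact_force: [-0.2, -0.2, -3.2]
finger_gap: 0.0114
gripper_force: 113.0
```

Run:
```python
from h import *
st()
plan([(.5443,-.0966,.19,np.pi+.21)],255,lin=12,rot=.12)
```

```text
t 19.13 tcp [ 0.5452 -0.0968  0.216 ] wyaw 0.209 F [-0.2 -0.2 -3.2] M [ 0.02 -0.   -0.02] gap 0.0114 q7 1.47
L [[0.3, 0.1, 8.7], [0.3, 0.1, 8.6], [0.2, 0.1, 8.7], [0, 0, 0], [0, 0, 0]] 
  R [-0.0, -0.001, 0.0, 0, 0] 255
end [ 0.5443 -0.0966  0.19  ] -2.932
```

apply_moves(
  linear=[
    [0.3, 0.2, 9],
    [0.3, 0, 9],
    [0.2, 0, 8],
    [0, 0, 0],
    [0, 0, 0],
  ],
  delta_rot=[
    [0, 0, 0],
    [0, 0, 0],
    [0, 0, 0],
    [0, 0, 0.05],
    [0, 0, 0.05],
  ],
  fingers=[255, 255, 255, 255, 255],
)

```text
time_s: 19.55
tcp_pos: [0.5428, -0.0975, 0.1879]
orientation: [[-0.994, -0.106, -0.003], [-0.106, 0.994, 0.001], [0.003, 0.001, -1.0]]
contact_force: [-0.3, 0.5, -2.5]
finger_gap: 0.0119
gripper_force: 112.9
```

apply_moves(
  linear=[
    [0, 0, 0],
    [0, 0, 0],
    [0, 0, 0],
    [0, 0, 0],
    [0, 0, 0],
  ],
  delta_rot=[
    [0, 0, 0.06],
    [0, 0, 0.06],
    [0, 0, 0.06],
    [0, 0, 0.06],
    [0, 0, 0.06],
  ],
  fingers=[255, 255, 255, 255, 255],
)

```text
time_s: 19.97
tcp_pos: [0.5433, -0.0979, 0.1884]
orientation: [[-0.981, 0.192, -0.002], [0.192, 0.981, -0.001], [0.002, -0.001, -1.0]]
contact_force: [1.2, -0.8, -4.5]
finger_gap: 0.0115
gripper_force: 112.9
```

Run:
```python
from h import *
st()
```

```text
t 19.97 tcp [ 0.5433 -0.0979  0.1884] wyaw -0.194 F [ 1.2 -0.8 -4.5] M [-0.33 -0.07  0.23] gap 0.0115 q7 1.11
```

apply_moves(
  linear=[
    [0, 0, 0],
    [0, 0, 0],
    [0, 0, 0],
    [0, 0, 0],
    [0, 0, 0],
  ],
  delta_rot=[
    [0, 0, 0.1],
    [0, 0, 0.1],
    [0, 0, 0.1],
    [0, 0, 0.1],
    [0, 0, 0.1],
  ],
  fingers=[255, 255, 255, 255, 255],
)

```text
time_s: 20.38
tcp_pos: [0.543, -0.0979, 0.1884]
orientation: [[-0.768, 0.641, -0.002], [0.641, 0.768, -0.001], [0.001, -0.002, -1.0]]
contact_force: [-0.2, -0.2, -4.0]
finger_gap: 0.0117
gripper_force: 113.0
```

apply_moves(
  linear=[
    [0, 0, 0],
    [0, 0, 0],
    [0, 0, -8],
    [0, 0, -16],
    [0, 0, -20],
  ],
  delta_rot=[
    [0, 0, 0.09],
    [0, 0, 0],
    [0, 0, 0],
    [0, 0, 0],
    [0, 0, 0],
  ],
  fingers=[255, 255, 255, 255, 255],
)

```text
time_s: 20.8
tcp_pos: [0.5429, -0.0969, 0.233]
orientation: [[-0.711, 0.703, -0.004], [0.703, 0.711, 0.001], [0.003, -0.002, -1.0]]
contact_force: [-0.6, 0.2, -2.8]
finger_gap: 0.0119
gripper_force: 113.0
```

Run:
```python
from h import *
st()
plan([(.6003,-.0154,.232,np.pi-.76)],255,lin=22,rot=.12)
```

```text
t 20.8 tcp [ 0.5429 -0.0969  0.233 ] wyaw -0.78 F [-0.6  0.2 -2.8] M [-0.06 -0.02 -0.01] gap 0.0119 q7 0.66
L [[3.3, 19.7, 0.2], [3.2, 19.6, 0.2], [3.1, 19.7, 0.2], [3.1, 19.7, 0.2], [2.9, 19.7, 0.2]] 
  R [-0.004, -0.004, -0.004, -0.004, -0.004] 255
end [ 0.6003 -0.0154  0.232 ] 2.382
```

apply_moves(
  linear=[
    [3, 16, 0],
    [3, 22, 0],
    [3, 22, 0],
    [3, 22, 0],
    [3, 16, 0],
  ],
  delta_rot=[
    [0, 0, 0],
    [0, 0, -0.01],
    [0, 0, -0.01],
    [0, 0, 0],
    [0, 0, 0],
  ],
  fingers=[255, 255, 255, 255, 255],
)

```text
time_s: 21.22
tcp_pos: [0.6032, -0.0142, 0.2343]
orientation: [[-0.726, 0.688, 0.002], [0.688, 0.726, 0.002], [-0.0, 0.003, -1.0]]
contact_force: [0.5, 0.4, -3.6]
finger_gap: 0.0119
gripper_force: 113.0
```

apply_moves(
  linear=[
    [0, 0, 0],
    [0, 0, 8],
    [0, 0, 8],
    [0, 0, 2],
    [0, 0, 0],
  ],
  delta_rot=[
    [0, 0, 0],
    [0, 0, 0],
    [0, 0, 0],
    [0, 0, 0],
    [0, 0, 0],
  ],
  fingers=[255, 255, 255, 255, 255],
)

```text
time_s: 21.63
tcp_pos: [0.5998, -0.0183, 0.214]
orientation: [[-0.723, 0.691, -0.004], [0.691, 0.723, -0.001], [0.002, -0.003, -1.0]]
contact_force: [-0.7, -0.8, -1.9]
finger_gap: 0.0116
gripper_force: 113.0
```

Run:
```python
from h import *
st()
plan([(.6003,-.0154,.19,np.pi-.76)],255,lin=12,rot=.12)
```

```text
t 21.63 tcp [ 0.5998 -0.0183  0.214 ] wyaw -0.763 F [-0.7 -0.8 -1.9] M [-0.04  0.03  0.05] gap 0.0116 q7 0.5
L [[0.6, 0.8, 8.0], [0.5, 0.8, 8.0], [0.6, 0.9, 8.0], [0, 0, 0], [0, 0, 0]] 
  R [-0.001, -0.001, -0.001, 0, 0] 255
end [ 0.6003 -0.0154  0.19  ] 2.381
```

apply_moves(
  linear=[
    [0.5, 0.8, 8],
    [0.5, 0.8, 8],
    [0.3, 0.5, 8],
    [0, 0, 0],
    [0, 0, 0],
  ],
  delta_rot=[
    [0, 0, 0],
    [0, 0, 0],
    [0, 0, 0],
    [0, 0, 0.05],
    [0, 0, 0.06],
  ],
  fingers=[255, 255, 255, 255, 255],
)

```text
time_s: 22.05
tcp_pos: [0.6005, -0.0149, 0.1899]
orientation: [[-0.642, 0.767, -0.004], [0.767, 0.642, -0.001], [0.002, -0.004, -1.0]]
contact_force: [-1.2, -1.1, -3.8]
finger_gap: 0.0112
gripper_force: 113.6
```

apply_moves(
  linear=[
    [0, 0, 0],
    [0, 0, 0],
    [0, 0, 0],
    [0, 0, 0],
    [0, 0, 0],
  ],
  delta_rot=[
    [0, 0, 0.06],
    [0, 0, 0.08],
    [0, 0, 0.1],
    [0, 0, 0.1],
    [0, 0, 0.1],
  ],
  fingers=[255, 255, 255, 255, 255],
)

```text
time_s: 22.47
tcp_pos: [0.5999, -0.0154, 0.19]
orientation: [[-0.253, 0.968, -0.005], [0.968, 0.253, -0.002], [-0.001, -0.005, -1.0]]
contact_force: [-1.1, -1.0, -4.1]
finger_gap: 0.0117
gripper_force: 113.6
```

Run:
```python
from h import *
st()
```

```text
t 22.47 tcp [ 0.5999 -0.0154  0.19  ] wyaw -1.316 F [-1.1 -1.  -4.1] M [-0.45  0.45  0.24] gap 0.0117 q7 0.01
```

apply_moves(
  linear=[
    [0, 0, 0],
    [0, 0, 0],
    [0, 0, 0],
    [0, 0, 0],
    [0, 0, 0],
  ],
  delta_rot=[
    [0, 0, 0.08],
    [0, 0, 0.08],
    [0, 0, 0.08],
    [0, 0, 0.03],
    [0, 0, 0.03],
  ],
  fingers=[255, 255, 255, 255, 255],
)

```text
time_s: 22.88
tcp_pos: [0.5999, -0.0151, 0.19]
orientation: [[0.041, 0.999, -0.005], [0.999, -0.041, -0.002], [-0.002, -0.005, -1.0]]
contact_force: [-1.2, -2.2, -4.8]
finger_gap: 0.0119
gripper_force: 113.6
```

Run:
```python
from h import *
st()
```

```text
t 22.88 tcp [ 0.5999 -0.0151  0.19  ] wyaw -1.612 F [-1.2 -2.2 -4.8] M [-0.49  0.47  0.21] gap 0.0119 q7 -0.23
```

apply_moves(
  linear=[
    [0, 0, 0],
    [0, 0, 0],
    [0, 0, 0],
    [0, 0, 0],
    [0, 0, 0],
  ],
  delta_rot=[
    [0, 0, 0.02],
    [0, 0, 0.02],
    [0, 0, 0.02],
    [0, 0, 0.02],
    [0, 0, 0.02],
  ],
  fingers=[255, 255, 255, 255, 255],
)

```text
time_s: 23.3
tcp_pos: [0.6003, -0.0147, 0.1905]
orientation: [[0.142, 0.99, -0.004], [0.99, -0.142, -0.001], [-0.001, -0.004, -1.0]]
contact_force: [-2.4, -1.8, -8.7]
finger_gap: 0.0115
gripper_force: 113.0
```

Run:
```python
from h import *
st()
```

```text
t 23.3 tcp [ 0.6003 -0.0147  0.1905] wyaw -1.713 F [-2.4 -1.8 -8.7] M [-0.68  0.86  0.15] gap 0.0115 q7 -0.32
```

apply_moves(
  linear=[
    [0, 0, 0],
    [0, 0, 0],
    [0, 0, 0],
    [0, 0, 0],
    [0, 0, 0],
  ],
  delta_rot=[
    [0, 0, 0.02],
    [0, 0, 0.02],
    [0, 0, 0.02],
    [0, 0, 0],
    [0, 0, 0],
  ],
  fingers=[255, 255, 255, 255, 255],
)

```text
time_s: 23.72
tcp_pos: [0.601, -0.0143, 0.1912]
orientation: [[0.2, 0.98, -0.002], [0.98, -0.2, -0.0], [-0.001, -0.002, -1.0]]
contact_force: [-4.3, -1.9, -8.3]
finger_gap: 0.0117
gripper_force: 112.9
```

Run:
```python
from h import *
st()
```

```text
t 23.72 tcp [ 0.601  -0.0143  0.1912] wyaw -1.772 F [-4.3 -1.9 -8.3] M [-0.68  1.37  0.25] gap 0.0117 q7 -0.37
```

apply_moves(
  linear=[
    [0, 0, 0],
    [0, 0, 0],
    [0, 0, 0],
    [0, 0, 0],
    [0, 0, 0],
  ],
  delta_rot=[
    [0, 0, 0.02],
    [0, 0, 0.02],
    [0, 0, 0],
    [0, 0, 0],
    [0, 0, 0],
  ],
  fingers=[255, 255, 255, 255, 255],
)

```text
time_s: 24.13
tcp_pos: [0.6014, -0.0142, 0.1913]
orientation: [[0.238, 0.971, -0.002], [0.971, -0.238, -0.0], [-0.001, -0.002, -1.0]]
contact_force: [-4.3, -2.1, -11.5]
finger_gap: 0.0113
gripper_force: 112.8
```

Run:
```python
from h import *
st()
f=grab_frame("top");s=grab_frame("scene")
a=cv2.resize(f["color"][150:250,270:370],(400,400),interpolation=2);b=cv2.resize(s["color"][120:240,270:390],(400,400),interpolation=2)
cv2.imwrite("pics/stop.png",np.hstack([a,b])[:,:,::-1])
```

```text
t 24.13 tcp [ 0.6014 -0.0142  0.1913] wyaw -1.811 F [ -4.3  -2.1 -11.5] M [-0.7   1.59  0.64] gap 0.0113 q7 -0.4
```

View pics/stop.png

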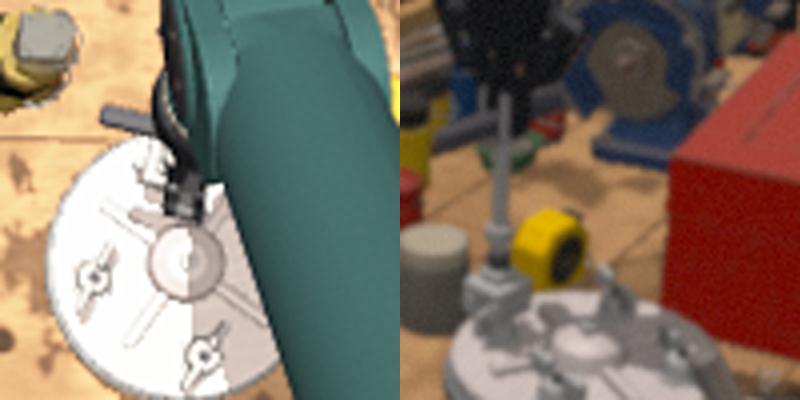

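Mz has risen to 0.64, so the nut is against its stop, and the wrench is still upright and seated on the top nut in the scene half, near (495,290). The bottom and left wings, at (207,355) and (96,280), have yaws of about -0.55 and -0.4. I'll press slightly further, release and move to the opposite nut.

apply_moves(
  linear=[
    [0, 0, 0],
    [0, 0, 0],
    [0, 0, 0],
    [0, 0, 0],
    [0, 0, 0],
  ],
  delta_rot=[
    [0, 0, 0.03],
    [0, 0, 0.02],
    [0, 0, 0],
    [0, 0, 0],
    [0, 0, 0],
  ],
  fingers=[255, 255, 255, 255, 255],
)

```text
time_s: 24.65
tcp_pos: [0.6017, -0.014, 0.1913]
orientation: [[0.285, 0.958, -0.001], [0.958, -0.285, -0.0], [-0.001, -0.001, -1.0]]
contact_force: [-4.7, -2.0, -13.9]
finger_gap: 0.0114
gripper_force: 113.5
```

Run:
```python
from h import *
st()
```

```text
t 24.65 tcp [ 0.6017 -0.014   0.1913] wyaw -1.86 F [ -4.7  -2.  -13.9] M [-0.66  1.64  1.26] gap 0.0114 q7 -0.44
```

apply_moves(
  linear=[
    [0, 0, 0],
    [0, 0, 0],
    [0, 0, -8],
    [0, 0, -16],
    [0, 0, -18],
  ],
  delta_rot=[
    [0, 0, -0.08],
    [0, 0, -0.08],
    [0, 0, 0],
    [0, 0, 0],
    [0, 0, 0],
  ],
  fingers=[255, 255, 255, 255, 255],
)

```text
time_s: 25.07
tcp_pos: [0.6082, -0.0127, 0.2375]
orientation: [[0.137, 0.99, 0.013], [0.991, -0.137, 0.004], [0.006, 0.013, -1.0]]
contact_force: [0.5, 0.1, -4.4]
finger_gap: 0.0117
gripper_force: 113.7
```

Run:
```python
from h import *
st()
plan([(.4625,-.0402,.232,np.pi-.47)],255,lin=25,rot=.12)
```

```text
t 25.07 tcp [ 0.6082 -0.0127  0.2375] wyaw -1.708 F [ 0.5  0.1 -4.4] M [-0.02 -0.02 -0.02] gap 0.0117 q7 -0.3
L [[-4.3, -12.8, 0.5], [-2.8, -13.1, 0.5], [-1.4, -13.5, 0.5], [0.2, -13.4, 0.5], [1.7, -13.4, 0.5]] 
  R [-0.113, -0.112, -0.113, -0.112, -0.113] 255
L [[3.2, -13.1, 0.5], [4.6, -12.6, 0.5], [6.1, -12.1, 0.5], [7.3, -11.3, 0.5], [8.6, -10.4, 0.5]] 
  R [-0.112, -0.113, -0.113, -0.112, -0.113] 255
L [[9.7, -9.4, 0.5], [0, 0, 0], [0, 0, 0], [0, 0, 0], [0, 0, 0]] 
  R [-0.112, 0, 0, 0, 0] 255
end [ 0.4624 -0.0402  0.232 ] 2.671
```

apply_moves(
  linear=[
    [-4, -12.5, 0],
    [-3, -12.5, 0],
    [-1.5, -13, 0],
    [0, -13, 0],
    [1.5, -13, 0],
  ],
  delta_rot=[
    [0, 0, -0.113],
    [0, 0, -0.112],
    [0, 0, -0.113],
    [0, 0, -0.112],
    [0, 0, -0.113],
  ],
  fingers=[255, 255, 255, 255, 255],
)

```text
time_s: 25.48
tcp_pos: [0.5451, -0.0259, 0.2383]
orientation: [[-0.417, 0.909, 0.017], [0.909, 0.417, 0.004], [-0.004, 0.017, -1.0]]
contact_force: [0.6, -0.3, -3.4]
finger_gap: 0.0117
gripper_force: 113.8
```

apply_moves(
  linear=[
    [3, -13, 0],
    [4.5, -12.5, 0],
    [6, -12, 0],
    [7, -11, 0],
    [8, -10, 0],
  ],
  delta_rot=[
    [0, 0, -0.112],
    [0, 0, -0.113],
    [0, 0, -0.113],
    [0, 0, -0.112],
    [0, 0, -0.113],
  ],
  fingers=[255, 255, 255, 255, 255],
)

```text
time_s: 25.9
tcp_pos: [0.4807, -0.0392, 0.238]
orientation: [[-0.838, 0.546, 0.017], [0.546, 0.838, 0.003], [-0.013, 0.012, -1.0]]
contact_force: [0.2, 0.7, -3.4]
finger_gap: 0.0117
gripper_force: 113.8
```

apply_moves(
  linear=[
    [6, -6, 0],
    [0, 0, 0],
    [0, 0, 6],
    [0, 0, 6],
    [0, 0, 2],
  ],
  delta_rot=[
    [0, 0, -0.112],
    [0, 0, 0],
    [0, 0, 0],
    [0, 0, 0],
    [0, 0, 0],
  ],
  fingers=[255, 255, 255, 255, 255],
)

```text
time_s: 26.32
tcp_pos: [0.4677, -0.0418, 0.2199]
orientation: [[-0.893, 0.45, 0.004], [0.45, 0.893, 0.001], [-0.003, 0.003, -1.0]]
contact_force: [-0.2, -0.8, -3.8]
finger_gap: 0.0116
gripper_force: 113.7
```

Run:
```python
from h import *
st()
plan([(.4625,-.0402,.19,np.pi-.47)],255,lin=12,rot=.12)
```

```text
t 26.32 tcp [ 0.4677 -0.0418  0.2199] wyaw -0.467 F [-0.2 -0.8 -3.8] M [-0.    0.06  0.02] gap 0.0116 q7 0.86
L [[1.8, -0.3, 10.0], [1.8, -0.3, 9.9], [1.8, -0.3, 10.0], [0, 0, 0], [0, 0, 0]] 
  R [0.001, 0.001, 0.001, 0, 0] 255
end [ 0.4625 -0.0402  0.19  ] 2.672
```

apply_moves(
  linear=[
    [1.8, -0.3, 0],
    [1.8, -0.3, 8],
    [1, -0.3, 11],
    [0, 0, 11],
    [0, 0, 0],
  ],
  delta_rot=[
    [0, 0, 0],
    [0, 0, 0],
    [0, 0, 0],
    [0, 0, 0],
    [0, 0, 0],
  ],
  fingers=[255, 255, 255, 255, 255],
)

```text
time_s: 26.73
tcp_pos: [0.4597, -0.0407, 0.1877]
orientation: [[-0.894, 0.448, -0.003], [0.448, 0.894, 0.001], [0.003, -0.001, -1.0]]
contact_force: [0.3, -0.2, -3.8]
finger_gap: 0.0119
gripper_force: 113.7
```

apply_moves(
  linear=[
    [0, 0, 0],
    [0, 0, 0],
    [0, 0, 0],
    [0, 0, 0],
    [0, 0, 0],
  ],
  delta_rot=[
    [0, 0, 0.05],
    [0, 0, 0.06],
    [0, 0, 0.06],
    [0, 0, 0.06],
    [0, 0, 0.06],
  ],
  fingers=[255, 255, 255, 255, 255],
)

```text
time_s: 27.15
tcp_pos: [0.4611, -0.0411, 0.1897]
orientation: [[-0.727, 0.686, -0.0], [0.686, 0.727, -0.0], [-0.0, -0.0, -1.0]]
contact_force: [-0.1, -0.2, -4.2]
finger_gap: 0.0114
gripper_force: 113.8
```

Run:
```python
from h import *
st()
```

```text
t 27.15 tcp [ 0.4611 -0.0411  0.1897] wyaw -0.756 F [-0.1 -0.2 -4.2] M [-0.25  0.06  0.21] gap 0.0114 q7 0.57
```

apply_moves(
  linear=[
    [-0.4, 1, 0],
    [0, 0, 0],
    [0, 0, 0],
    [0, 0, 0],
    [0, 0, 0],
  ],
  delta_rot=[
    [0, 0, 0.1],
    [0, 0, 0.12],
    [0, 0, 0.12],
    [0, 0, 0.12],
    [0, 0, 0.1],
  ],
  fingers=[255, 255, 255, 255, 255],
)

```text
time_s: 27.57
tcp_pos: [0.4615, -0.0406, 0.1897]
orientation: [[-0.25, 0.968, -0.001], [0.968, 0.25, -0.001], [-0.0, -0.001, -1.0]]
contact_force: [-0.8, -0.1, -2.2]
finger_gap: 0.0118
gripper_force: 113.9
```

apply_moves(
  linear=[
    [0, 0, 0],
    [0, 0, 0],
    [0, 0, 0],
    [0, 0, 0],
    [0, 0, 0],
  ],
  delta_rot=[
    [0, 0, 0.03],
    [0, 0, 0.03],
    [0, 0, 0.03],
    [0, 0, 0.03],
    [0, 0, 0.02],
  ],
  fingers=[255, 255, 255, 255, 255],
)

```text
time_s: 27.98
tcp_pos: [0.4615, -0.0406, 0.1897]
orientation: [[-0.116, 0.993, -0.001], [0.993, 0.116, -0.001], [-0.0, -0.001, -1.0]]
contact_force: [-1.7, -0.2, -2.5]
finger_gap: 0.0116
gripper_force: 113.9
```

Run:
```python
from h import *
st()
```

```text
t 27.98 tcp [ 0.4615 -0.0406  0.1897] wyaw -1.454 F [-1.7 -0.2 -2.5] M [-0.23  0.44  0.14] gap 0.0116 q7 -0.03
```

apply_moves(
  linear=[
    [0, 0, 0],
    [0, 0, 0],
    [0, 0, 0],
    [0, 0, 0],
    [0, 0, 0],
  ],
  delta_rot=[
    [0, 0, 0.02],
    [0, 0, 0.02],
    [0, 0, 0.02],
    [0, 0, 0.02],
    [0, 0, 0],
  ],
  fingers=[255, 255, 255, 255, 255],
)

```text
time_s: 28.4
tcp_pos: [0.4616, -0.0406, 0.1897]
orientation: [[-0.037, 0.999, -0.001], [0.999, 0.037, -0.0], [-0.0, -0.001, -1.0]]
contact_force: [-2.2, -0.8, -1.4]
finger_gap: 0.0115
gripper_force: 114.2
```

Run:
```python
from h import *
st()
```

```text
t 28.4 tcp [ 0.4616 -0.0406  0.1897] wyaw -1.533 F [-2.2 -0.8 -1.4] M [-0.21  0.64  0.46] gap 0.0115 q7 -0.1
```

apply_moves(
  linear=[
    [0, 0, 0],
    [0, 0, 0],
    [0, 0, 0],
    [0, 0, 0],
    [0, 0, 0],
  ],
  delta_rot=[
    [0, 0, 0.03],
    [0, 0, 0.03],
    [0, 0, 0.02],
    [0, 0, 0],
    [0, 0, 0],
  ],
  fingers=[255, 255, 255, 255, 255],
)

```text
time_s: 28.82
tcp_pos: [0.4618, -0.0403, 0.1897]
orientation: [[0.039, 0.999, -0.0], [0.999, -0.039, -0.001], [-0.001, -0.0, -1.0]]
contact_force: [-1.4, -1.0, -1.1]
finger_gap: 0.0112
gripper_force: 115.6
```

Run:
```python
from h import *
st()
```

```text
t 28.82 tcp [ 0.4618 -0.0403  0.1897] wyaw -1.61 F [-1.4 -1.  -1.1] M [-0.19  0.72  1.42] gap 0.0112 q7 -0.17
```

apply_moves(
  linear=[
    [0, 0, 0],
    [0, 0, 0],
    [0, 0, -8],
    [0, 0, -16],
    [0, 0, -18],
  ],
  delta_rot=[
    [0, 0, -0.08],
    [0, 0, -0.1],
    [0, 0, 0],
    [0, 0, 0],
    [0, 0, 0],
  ],
  fingers=[255, 255, 255, 255, 255],
)

```text
time_s: 29.23
tcp_pos: [0.4623, -0.0404, 0.2321]
orientation: [[-0.129, 0.992, 0.0], [0.992, 0.129, 0.002], [0.002, 0.0, -1.0]]
contact_force: [1.4, -0.6, -3.2]
finger_gap: 0.0118
gripper_force: 113.7
```

Run:
```python
from h import *
st()
plan([(.5191,.0414,.232,np.pi-.34)],255,lin=25,rot=.12)
```

```text
t 29.23 tcp [ 0.4623 -0.0404  0.2321] wyaw -1.441 F [ 1.4 -0.6 -3.2] M [-0.02 -0.02  0.02] gap 0.0118 q7 0.02
L [[7.4, 6.7, 0.0], [6.6, 7.4, 0.0], [5.7, 8.2, 0.0], [4.8, 8.7, 0.0], [3.9, 9.2, 0.0]] 
  R [-0.11, -0.11, -0.11, -0.11, -0.111] 255
L [[2.7, 9.5, 0.0], [1.7, 9.9, 0.0], [0.7, 9.9, 0.0], [-0.5, 9.9, 0.1], [-1.5, 9.9, -0.0]] 
  R [-0.11, -0.11, -0.11, -0.11, -0.11] 255
end [0.5191 0.0414 0.232 ] 2.802
```

Bottom nut is tight (1.4 Nm). On to the left nut.

apply_moves(
  linear=[
    [7.5, 6.5, 0],
    [6.5, 7.5, 0],
    [5.5, 8, 0],
    [5, 8.5, 0],
    [4, 9, 0],
  ],
  delta_rot=[
    [0, 0, -0.11],
    [0, 0, -0.11],
    [0, 0, -0.11],
    [0, 0, -0.11],
    [0, 0, -0.11],
  ],
  fingers=[255, 255, 255, 255, 255],
)

```text
time_s: 29.65
tcp_pos: [0.4908, 0.001, 0.2326]
orientation: [[-0.633, 0.774, 0.003], [0.774, 0.633, 0.002], [-0.0, 0.004, -1.0]]
contact_force: [-0.0, 0.7, -2.6]
finger_gap: 0.0117
gripper_force: 113.8
```

apply_moves(
  linear=[
    [2.5, 9.5, 0],
    [1.5, 10, 0],
    [0.5, 10, 0],
    [-0.5, 10, 0],
    [-1.5, 10, 0],
  ],
  delta_rot=[
    [0, 0, -0.11],
    [0, 0, -0.11],
    [0, 0, -0.11],
    [0, 0, -0.11],
    [0, 0, -0.11],
  ],
  fingers=[255, 255, 255, 255, 255],
)

```text
time_s: 30.07
tcp_pos: [0.5195, 0.0419, 0.2324]
orientation: [[-0.944, 0.33, 0.002], [0.33, 0.944, 0.002], [-0.001, 0.003, -1.0]]
contact_force: [0.2, 0.2, -3.9]
finger_gap: 0.0116
gripper_force: 113.8
```

apply_moves(
  linear=[
    [0, 0, 0],
    [0, 0, 6],
    [0, 0, 8],
    [0, 0, 2],
    [0, 0, 0],
  ],
  delta_rot=[
    [0, 0, 0],
    [0, 0, 0],
    [0, 0, 0],
    [0, 0, 0],
    [0, 0, 0],
  ],
  fingers=[255, 255, 255, 255, 255],
)

```text
time_s: 30.48
tcp_pos: [0.5167, 0.0403, 0.2144]
orientation: [[-0.944, 0.33, -0.003], [0.33, 0.944, -0.001], [0.003, -0.002, -1.0]]
contact_force: [-0.0, 0.2, -3.3]
finger_gap: 0.0112
gripper_force: 113.8
```

Run:
```python
from h import *
st()
plan([(.5191,.0414,.19,np.pi-.34)],255,lin=12,rot=.12)
```

```text
t 30.48 tcp [0.5167 0.0403 0.2144] wyaw -0.337 F [-0.   0.2 -3.3] M [0.   0.02 0.03] gap 0.0112 q7 0.8
L [[-0.6, 0.6, 8.1], [-0.7, 0.6, 8.2], [-0.6, 0.6, 8.1], [0, 0, 0], [0, 0, 0]] 
  R [0.001, 0.001, 0.001, 0, 0] 255
end [0.5191 0.0414 0.19  ] 2.802
```

apply_moves(
  linear=[
    [-0.6, 0.6, 8],
    [-0.7, 0.6, 8],
    [-0.6, 0.5, 8],
    [0, 0, 0],
    [0, 0, 0],
  ],
  delta_rot=[
    [0, 0, 0],
    [0, 0, 0],
    [0, 0, 0],
    [0, 0, 0],
    [0, 0, 0.04],
  ],
  fingers=[255, 255, 255, 255, 255],
)

```text
time_s: 30.9
tcp_pos: [0.521, 0.0426, 0.1917]
orientation: [[-0.931, 0.366, 0.0], [0.366, 0.931, 0.0], [-0.0, 0.0, -1.0]]
contact_force: [-0.1, 0.5, 3.9]
finger_gap: 0.0113
gripper_force: 114.7
```

apply_moves(
  linear=[
    [0, 0, 0],
    [0, 0, 0],
    [0, 0, 0],
    [0, 0, 0],
    [0, 0, 0],
  ],
  delta_rot=[
    [0, 0, 0.06],
    [0, 0, 0.06],
    [0, 0, 0.06],
    [0, 0, 0.06],
    [0, 0, 0.06],
  ],
  fingers=[255, 255, 255, 255, 255],
)

```text
time_s: 31.32
tcp_pos: [0.5198, 0.0405, 0.1912]
orientation: [[-0.78, 0.626, -0.002], [0.626, 0.78, -0.003], [-0.0, -0.003, -1.0]]
contact_force: [0.1, -1.6, -2.3]
finger_gap: 0.0117
gripper_force: 114.6
```

Run:
```python
from h import *
st()
```

```text
t 31.32 tcp [0.5198 0.0405 0.1912] wyaw -0.676 F [ 0.1 -1.6 -2.3] M [-0.89  0.15  0.25] gap 0.0117 q7 0.49
```

apply_moves(
  linear=[
    [-0.5, -0.6, 0],
    [0, 0, 0],
    [0, 0, 0],
    [0, 0, 0],
    [0, 0, 0],
  ],
  delta_rot=[
    [0, 0, 0.1],
    [0, 0, 0.12],
    [0, 0, 0.12],
    [0, 0, 0.1],
    [0, 0, 0.06],
  ],
  fingers=[255, 255, 255, 255, 255],
)

```text
time_s: 31.73
tcp_pos: [0.5193, 0.04, 0.1912]
orientation: [[-0.384, 0.924, -0.003], [0.924, 0.384, -0.003], [-0.002, -0.004, -1.0]]
contact_force: [-1.0, -3.2, -1.0]
finger_gap: 0.0115
gripper_force: 114.7
```

apply_moves(
  linear=[
    [0, 0, 0],
    [0, 0, 0],
    [0, 0, 0],
    [0, 0, 0],
    [0, 0, 0],
  ],
  delta_rot=[
    [0, 0, 0.03],
    [0, 0, 0.03],
    [0, 0, 0.03],
    [0, 0, 0.03],
    [0, 0, 0.02],
  ],
  fingers=[255, 255, 255, 255, 255],
)

```text
time_s: 32.15
tcp_pos: [0.5192, 0.0401, 0.1912]
orientation: [[-0.254, 0.967, -0.003], [0.967, 0.254, -0.003], [-0.002, -0.004, -1.0]]
contact_force: [-1.0, -2.7, -1.5]
finger_gap: 0.0119
gripper_force: 114.8
```

Run:
```python
from h import *
st()
```

```text
t 32.15 tcp [0.5192 0.0401 0.1912] wyaw -1.314 F [-1.  -2.7 -1.5] M [-0.86  0.55  0.19] gap 0.0119 q7 -0.05
```

apply_moves(
  linear=[
    [0, 0, 0],
    [0, 0, 0],
    [0, 0, 0],
    [0, 0, 0],
    [0, 0, 0],
  ],
  delta_rot=[
    [0, 0, 0.02],
    [0, 0, 0.02],
    [0, 0, 0.02],
    [0, 0, 0.02],
    [0, 0, 0],
  ],
  fingers=[255, 255, 255, 255, 255],
)

```text
time_s: 32.57
tcp_pos: [0.5195, 0.0408, 0.1913]
orientation: [[-0.175, 0.985, -0.002], [0.985, 0.175, -0.001], [-0.001, -0.002, -1.0]]
contact_force: [-3.3, -3.4, -2.1]
finger_gap: 0.0113
gripper_force: 114.6
```

Run:
```python
from h import *
st()
```

```text
t 32.57 tcp [0.5195 0.0408 0.1913] wyaw -1.395 F [-3.3 -3.4 -2.1] M [-1.3   0.89  0.18] gap 0.0113 q7 -0.12
```

apply_moves(
  linear=[
    [0, 0, 0],
    [0, 0, 0],
    [0, 0, 0],
    [0, 0, 0],
    [0, 0, 0],
  ],
  delta_rot=[
    [0, 0, 0.03],
    [0, 0, 0.03],
    [0, 0, 0.02],
    [0, 0, 0],
    [0, 0, 0],
  ],
  fingers=[255, 255, 255, 255, 255],
)

```text
time_s: 32.98
tcp_pos: [0.5196, 0.0411, 0.1913]
orientation: [[-0.097, 0.995, -0.002], [0.995, 0.097, -0.001], [-0.001, -0.002, -1.0]]
contact_force: [-2.5, -5.0, -3.0]
finger_gap: 0.0114
gripper_force: 114.5
```

Run:
```python
from h import *
st()
```

```text
t 32.98 tcp [0.5196 0.0411 0.1913] wyaw -1.473 F [-2.5 -5.  -3. ] M [-1.4   1.06  0.19] gap 0.0114 q7 -0.19
```

apply_moves(
  linear=[
    [0, 0, 0],
    [0, 0, 0],
    [0, 0, 0],
    [0, 0, 0],
    [0, 0, 0],
  ],
  delta_rot=[
    [0, 0, 0.02],
    [0, 0, 0.02],
    [0, 0, 0],
    [0, 0, 0],
    [0, 0, 0],
  ],
  fingers=[255, 255, 255, 255, 255],
)

```text
time_s: 33.4
tcp_pos: [0.5197, 0.0412, 0.1913]
orientation: [[-0.059, 0.998, -0.002], [0.998, 0.059, -0.001], [-0.001, -0.002, -1.0]]
contact_force: [-3.4, -3.9, -2.1]
finger_gap: 0.0115
gripper_force: 114.5
```

Run:
```python
from h import *
st()
```

```text
t 33.4 tcp [0.5197 0.0412 0.1913] wyaw -1.512 F [-3.4 -3.9 -2.1] M [-1.44  1.02  0.44] gap 0.0115 q7 -0.22
```

apply_moves(
  linear=[
    [0, 0, 0],
    [0, 0, 0],
    [0, 0, 0],
    [0, 0, 0],
    [0, 0, 0],
  ],
  delta_rot=[
    [0, 0, 0.03],
    [0, 0, 0.03],
    [0, 0, 0.02],
    [0, 0, 0],
    [0, 0, 0],
  ],
  fingers=[255, 255, 255, 255, 255],
)

```text
time_s: 33.82
tcp_pos: [0.5199, 0.0417, 0.1913]
orientation: [[0.018, 1.0, -0.001], [1.0, -0.018, -0.001], [-0.001, -0.001, -1.0]]
contact_force: [-3.1, -5.7, -3.4]
finger_gap: 0.0117
gripper_force: 115.9
```

Run:
```python
from h import *
st()
```

```text
t 33.82 tcp [0.5199 0.0417 0.1913] wyaw -1.589 F [-3.1 -5.7 -3.4] M [-1.33  1.03  1.42] gap 0.0117 q7 -0.29
```

apply_moves(
  linear=[
    [0, 0, 0],
    [0, 0, 0],
    [0, 0, -8],
    [0, 0, -16],
    [0, 0, -18],
  ],
  delta_rot=[
    [0, 0, -0.08],
    [0, 0, -0.1],
    [0, 0, 0],
    [0, 0, 0],
    [0, 0, 0],
  ],
  fingers=[255, 255, 255, 255, 255],
)

```text
time_s: 34.23
tcp_pos: [0.5228, 0.044, 0.2349]
orientation: [[-0.151, 0.989, 0.005], [0.989, 0.151, 0.005], [0.004, 0.005, -1.0]]
contact_force: [0.3, 0.4, -2.7]
finger_gap: 0.0116
gripper_force: 114.4
```

Run:
```python
from h import *
st()
plan([(.5438,-.0975,.232,np.pi-.53)],255,lin=22,rot=.12)
```

```text
t 34.23 tcp [0.5228 0.044  0.2349] wyaw -1.419 F [ 0.3  0.4 -2.7] M [-0.03 -0.    0.  ] gap 0.0116 q7 -0.12
L [[-17.9, -0.1, 0.4], [-17.7, -2.0, 0.3], [-17.5, -4.1, 0.4], [-16.8, -5.9, 0.4], [-16.1, -7.7, 0.3]] 
  R [-0.111, -0.111, -0.111, -0.112, -0.111] 255
L [[-15.2, -9.5, 0.4], [-14.0, -11.2, 0.3], [-12.6, -12.6, 0.4], [0, 0, 0], [0, 0, 0]] 
  R [-0.111, -0.111, -0.111, 0, 0] 255
end [ 0.5438 -0.0975  0.232 ] 2.611
```

Left nut is tight (1.4 Nm). Last one: the right nut.

apply_moves(
  linear=[
    [-18, 0, 0],
    [-17.5, -2, 0],
    [-17.5, -4, 0],
    [-16.5, -6, 0],
    [-16, -7.5, 0],
  ],
  delta_rot=[
    [0, 0, -0.111],
    [0, 0, -0.111],
    [0, 0, -0.111],
    [0, 0, -0.112],
    [0, 0, -0.111],
  ],
  fingers=[255, 255, 255, 255, 255],
)

```text
time_s: 34.65
tcp_pos: [0.5378, -0.0449, 0.2357]
orientation: [[-0.654, 0.756, 0.008], [0.756, 0.654, 0.004], [-0.003, 0.009, -1.0]]
contact_force: [-0.0, -0.5, -3.0]
finger_gap: 0.0121
gripper_force: 114.4
```

apply_moves(
  linear=[
    [-15, -9.5, 0],
    [-14, -11, 0],
    [-12.5, -12.5, 0],
    [0, 0, 6],
    [0, 0, 10],
  ],
  delta_rot=[
    [0, 0, -0.111],
    [0, 0, -0.111],
    [0, 0, -0.111],
    [0, 0, 0],
    [0, 0, 0],
  ],
  fingers=[255, 255, 255, 255, 255],
)

```text
time_s: 35.07
tcp_pos: [0.5463, -0.099, 0.2197]
orientation: [[-0.861, 0.508, 0.009], [0.508, 0.861, 0.002], [-0.007, 0.006, -1.0]]
contact_force: [0.4, 0.2, -2.8]
finger_gap: 0.0118
gripper_force: 114.4
```

apply_moves(
  linear=[
    [0, 0, 4],
    [0, 0, 0],
    [0, 0, 0],
    [0, 0, 0],
    [0, 0, 0],
  ],
  delta_rot=[
    [0, 0, 0],
    [0, 0, 0],
    [0, 0, 0],
    [0, 0, 0],
    [0, 0, 0],
  ],
  fingers=[255, 255, 255, 255, 255],
)

```text
time_s: 35.48
tcp_pos: [0.5427, -0.0979, 0.2141]
orientation: [[-0.866, 0.501, 0.001], [0.501, 0.866, 0.0], [-0.001, 0.001, -1.0]]
contact_force: [-0.4, -0.4, -3.0]
finger_gap: 0.0117
gripper_force: 114.3
```

Run:
```python
from h import *
st()
plan([(.5438,-.0975,.19,np.pi-.53)],255,lin=12,rot=.12)
```

```text
t 35.48 tcp [ 0.5427 -0.0979  0.2141] wyaw -0.524 F [-0.4 -0.4 -3. ] M [-0.06 -0.02 -0.01] gap 0.0117 q7 0.93
L [[-0.4, 0.5, 12.0], [-0.4, 0.4, 12.1], [0, 0, 0], [0, 0, 0], [0, 0, 0]] 
  R [0.003, 0.003, 0, 0, 0] 255
end [ 0.5438 -0.0975  0.19  ] 2.611
```

apply_moves(
  linear=[
    [-0.4, 0.5, 9],
    [-0.4, 0.4, 9],
    [0, 0, 7],
    [0, 0, 0],
    [0, 0, 0],
  ],
  delta_rot=[
    [0, 0, 0],
    [0, 0, 0],
    [0, 0, 0],
    [0, 0, 0],
    [0, 0, 0.04],
  ],
  fingers=[255, 255, 255, 255, 255],
)

```text
time_s: 35.9
tcp_pos: [0.5427, -0.0983, 0.1876]
orientation: [[-0.844, 0.536, -0.002], [0.536, 0.844, 0.001], [0.002, -0.001, -1.0]]
contact_force: [0.9, -0.2, -3.0]
finger_gap: 0.0118
gripper_force: 114.4
```

apply_moves(
  linear=[
    [0, 0, 0],
    [0, 0, 0],
    [0, 0, 0],
    [0, 0, 0],
    [0, 0, 0],
  ],
  delta_rot=[
    [0, 0, 0.06],
    [0, 0, 0.06],
    [0, 0, 0.06],
    [0, 0, 0.06],
    [0, 0, 0.06],
  ],
  fingers=[255, 255, 255, 255, 255],
)

```text
time_s: 36.32
tcp_pos: [0.5429, -0.0986, 0.1883]
orientation: [[-0.647, 0.762, -0.001], [0.762, 0.647, -0.0], [0.0, -0.001, -1.0]]
contact_force: [-0.4, 0.3, -2.4]
finger_gap: 0.0113
gripper_force: 114.4
```

Run:
```python
from h import *
st()
```

```text
t 36.32 tcp [ 0.5429 -0.0986  0.1883] wyaw -0.867 F [-0.4  0.3 -2.4] M [-0.1   0.09  0.21] gap 0.0113 q7 0.63
```

apply_moves(
  linear=[
    [0, 0, 0],
    [0, 0, 0],
    [0, 0, 0],
    [0, 0, 0],
    [0, 0, 0],
  ],
  delta_rot=[
    [0, 0, 0.1],
    [0, 0, 0.12],
    [0, 0, 0.12],
    [0, 0, 0.1],
    [0, 0, 0.06],
  ],
  fingers=[255, 255, 255, 255, 255],
)

```text
time_s: 36.73
tcp_pos: [0.5426, -0.0984, 0.1883]
orientation: [[-0.202, 0.979, -0.002], [0.979, 0.202, -0.0], [-0.0, -0.002, -1.0]]
contact_force: [0.1, 0.1, -2.4]
finger_gap: 0.0117
gripper_force: 114.5
```

Run:
```python
from h import *
st()
```

```text
t 36.73 tcp [ 0.5426 -0.0984  0.1883] wyaw -1.368 F [ 0.1  0.1 -2.4] M [-0.09  0.18  0.23] gap 0.0117 q7 0.21
```

apply_moves(
  linear=[
    [0, 0, 0],
    [0, 0, 0],
    [0, 0, 0],
    [0, 0, 0],
    [0, 0, 0],
  ],
  delta_rot=[
    [0, 0, 0.03],
    [0, 0, 0.03],
    [0, 0, 0.03],
    [0, 0, 0.03],
    [0, 0, 0.02],
  ],
  fingers=[255, 255, 255, 255, 255],
)

```text
time_s: 37.15
tcp_pos: [0.5426, -0.0983, 0.1883]
orientation: [[-0.067, 0.998, -0.002], [0.998, 0.067, -0.0], [-0.0, -0.002, -1.0]]
contact_force: [0.0, -0.8, -2.7]
finger_gap: 0.0115
gripper_force: 114.6
```

Run:
```python
from h import *
st()
```

```text
t 37.15 tcp [ 0.5426 -0.0983  0.1883] wyaw -1.504 F [ 0.  -0.8 -2.7] M [-0.06  0.26  0.54] gap 0.0115 q7 0.09
```

apply_moves(
  linear=[
    [0, 0, 0],
    [0, 0, 0],
    [0, 0, 0],
    [0, 0, 0],
    [0, 0, 0],
  ],
  delta_rot=[
    [0, 0, 0.02],
    [0, 0, 0.02],
    [0, 0, 0.02],
    [0, 0, 0.02],
    [0, 0, 0],
  ],
  fingers=[255, 255, 255, 255, 255],
)

```text
time_s: 37.57
tcp_pos: [0.5428, -0.0981, 0.1884]
orientation: [[0.011, 1.0, -0.001], [1.0, -0.011, -0.001], [-0.001, -0.001, -1.0]]
contact_force: [-1.3, 0.1, -4.6]
finger_gap: 0.0118
gripper_force: 115.8
```

Run:
```python
from h import *
st()
```

```text
t 37.57 tcp [ 0.5428 -0.0981  0.1884] wyaw -1.582 F [-1.3  0.1 -4.6] M [-0.06  0.48  1.41] gap 0.0118 q7 0.03
```

All four nuts are tight. Now I release and carry the wrench back.

apply_moves(
  linear=[
    [0, 0, 0],
    [0, 0, 0],
    [0, 0, -10],
    [0, 0, -18],
    [0, 0, -20],
  ],
  delta_rot=[
    [0, 0, -0.08],
    [0, 0, -0.1],
    [0, 0, 0],
    [0, 0, 0],
    [0, 0, 0],
  ],
  fingers=[255, 255, 255, 255, 255],
)

```text
time_s: 37.98
tcp_pos: [0.5433, -0.0985, 0.2373]
orientation: [[-0.158, 0.987, -0.0], [0.987, 0.158, 0.002], [0.002, -0.0, -1.0]]
contact_force: [0.4, -0.0, -2.8]
finger_gap: 0.0114
gripper_force: 114.4
```

Run:
```python
from h import *
st()
plan([(.4882,.3428,.237,np.pi-.055)],255,lin=28,rot=.1)
```

```text
t 37.98 tcp [ 0.5433 -0.0985  0.2373] wyaw -1.412 F [ 0.4 -0.  -2.8] M [ 0.01 -0.1   0.  ] gap 0.0114 q7 0.19
L [[27.8, 1.0, 0.0], [27.6, 3.3, 0.0], [27.2, 5.6, 0.1], [26.7, 7.9, -0.0], [25.8, 10.1, -0.0]] 
  R [-0.085, -0.085, -0.084, -0.085, -0.085] 255
L [[25.0, 12.3, 0.0], [23.8, 14.4, 0.0], [22.4, 16.3, 0.0], [21.1, 18.2, 0.1], [19.4, 19.9, -0.0]] 
  R [-0.085, -0.085, -0.085, -0.084, -0.085] 255
L [[17.6, 21.5, 0.0], [15.8, 22.9, 0.0], [13.8, 24.1, 0.0], [11.7, 25.2, 0.1], [9.5, 26.2, -0.0]] 
  R [-0.085, -0.085, -0.085, -0.085, -0.084] 255
L [[7.2, 26.8, -0.0], [0, 0, 0], [0, 0, 0], [0, 0, 0], [0, 0, 0]] 
  R [-0.085, 0, 0, 0, 0] 255
end [0.4882 0.3428 0.237 ] 3.086
```

apply_moves(
  linear=[
    [14, 1, 0],
    [24, 2, 0],
    [28, 5, 0],
    [27.5, 7, 0],
    [26.5, 9.5, 0],
  ],
  delta_rot=[
    [0, 0, -0.06],
    [0, 0, -0.085],
    [0, 0, -0.085],
    [0, 0, -0.085],
    [0, 0, -0.085],
  ],
  fingers=[255, 255, 255, 255, 255],
)

```text
time_s: 38.4
tcp_pos: [0.5275, 0.0246, 0.238]
orientation: [[-0.533, 0.846, 0.003], [0.846, 0.533, 0.002], [-0.0, 0.003, -1.0]]
contact_force: [0.7, 1.3, -3.0]
finger_gap: 0.0115
gripper_force: 114.4
```

apply_moves(
  linear=[
    [25.5, 11.5, 0],
    [24.5, 13.5, 0],
    [23, 15.5, 0],
    [22, 17, 0],
    [20, 19, 0],
  ],
  delta_rot=[
    [0, 0, -0.085],
    [0, 0, -0.085],
    [0, 0, -0.085],
    [0, 0, -0.085],
    [0, 0, -0.085],
  ],
  fingers=[255, 255, 255, 255, 255],
)

```text
time_s: 38.82
tcp_pos: [0.5068, 0.1626, 0.238]
orientation: [[-0.835, 0.551, 0.002], [0.551, 0.835, 0.002], [-0.001, 0.003, -1.0]]
contact_force: [0.2, -0.4, -3.4]
finger_gap: 0.0115
gripper_force: 114.4
```

apply_moves(
  linear=[
    [18, 21, 0],
    [16.5, 22.5, 0],
    [14.5, 24, 0],
    [12.5, 25, 0],
    [8, 20, 0],
  ],
  delta_rot=[
    [0, 0, -0.085],
    [0, 0, -0.085],
    [0, 0, -0.085],
    [0, 0, -0.085],
    [0, 0, -0.085],
  ],
  fingers=[255, 255, 255, 255, 255],
)

```text
time_s: 39.23
tcp_pos: [0.4884, 0.2962, 0.2381]
orientation: [[-0.988, 0.156, 0.001], [0.156, 0.988, 0.004], [-0.001, 0.004, -1.0]]
contact_force: [0.6, 0.3, -3.9]
finger_gap: 0.0118
gripper_force: 114.4
```

apply_moves(
  linear=[
    [4, 12, 0],
    [0, 0, 0],
    [0, 0, 0],
    [0, 0, 0],
    [0, 0, 0],
  ],
  delta_rot=[
    [0, 0, -0.085],
    [0, 0, 0],
    [0, 0, 0],
    [0, 0, 0],
    [0, 0, 0],
  ],
  fingers=[255, 255, 255, 255, 255],
)

```text
time_s: 39.65
tcp_pos: [0.4869, 0.3033, 0.2367]
orientation: [[-0.997, 0.075, 0.0], [0.075, 0.997, -0.001], [-0.0, -0.001, -1.0]]
contact_force: [0.4, -0.2, -2.4]
finger_gap: 0.0117
gripper_force: 114.4
```

Run:
```python
from h import *
st()
plan([(.4882,.3428,.18,np.pi-.055),(.4882,.3428,.131,np.pi-.055)],255,lin=15,rot=.1)
f=grab_frame("top");s=grab_frame("scene")
a=cv2.resize(f["color"][177:257,277:357],(440,440),interpolation=2);b=cv2.resize(s["color"][230:350,190:290],(360,432),interpolation=2)
out=np.zeros((440,800,3),np.uint8);out[:,:440]=a;out[:432,440:]=b;cv2.imwrite("pics/end.png",out[:,:,::-1])
```

```text
t 39.65 tcp [0.4869 0.3033 0.2367] wyaw -0.075 F [ 0.4 -0.2 -2.4] M [-0.06 -0.   -0.02] gap 0.0117 q7 0.58
L [[0.3, 7.9, 11.3], [0.3, 7.9, 11.4], [0.3, 7.9, 11.3], [0.2, 7.9, 11.4], [0.2, 7.9, 11.3]] 
  R [-0.004, -0.004, -0.004, -0.004, -0.004] 255
L [[0.0, -0.0, 12.3], [0.0, -0.0, 12.2], [0.0, -0.0, 12.3], [0.0, -0.0, 12.2], [0, 0, 0]] 
  R [-0.0, -0.0, -0.0, -0.0, 0] 255
end [0.4882 0.3428 0.131 ] 3.086
```

View pics/end.png

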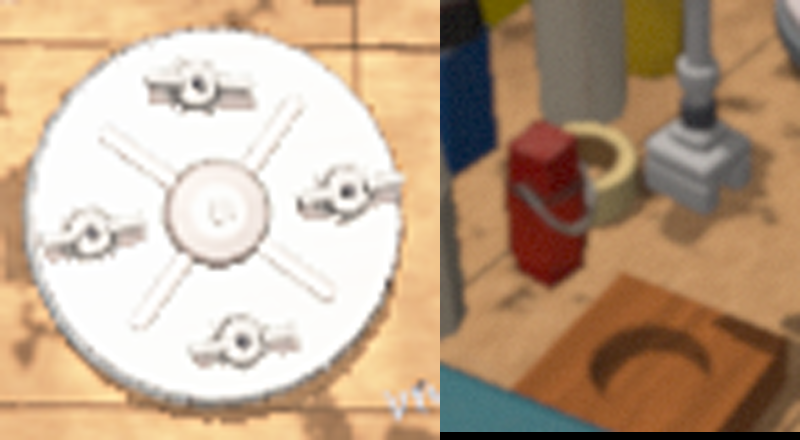

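All wings are now roughly crosswise: top (200,88), right (348,192), bottom (243,343), left (93,233). This matches about 1.6 rad total on each. The jaw hangs upright at (697,160), short of the rest's recess at (652,365). I'll go over the rest, then lower.

apply_moves(
  linear=[
    [0.3, 10, 0],
    [0.3, 15, 0],
    [0.3, 10, 0],
    [0.3, 4.5, 0],
    [0, 0, 0],
  ],
  delta_rot=[
    [0, 0, -0.01],
    [0, 0, -0.01],
    [0, 0, 0],
    [0, 0, 0],
    [0, 0, 0],
  ],
  fingers=[255, 255, 255, 255, 255],
)

```text
time_s: 40.17
tcp_pos: [0.4865, 0.3481, 0.2369]
orientation: [[-0.999, 0.046, -0.0], [0.046, 0.999, 0.002], [0.0, 0.002, -1.0]]
contact_force: [-1.0, 0.0, -3.6]
finger_gap: 0.0118
gripper_force: 114.4
```

apply_moves(
  linear=[
    [0, 0, 10],
    [0, 0, 20],
    [0, 0, 20],
    [0, 0, 10],
    [0, 0, 0],
  ],
  delta_rot=[
    [0, 0, 0],
    [0, 0, 0],
    [0, 0, 0],
    [0, 0, 0],
    [0, 0, 0],
  ],
  fingers=[255, 255, 255, 255, 255],
)

```text
time_s: 40.58
tcp_pos: [0.4855, 0.3423, 0.1734]
orientation: [[-0.999, 0.05, -0.005], [0.05, 0.999, -0.005], [0.005, -0.005, -1.0]]
contact_force: [-0.1, 0.6, -3.2]
finger_gap: 0.0114
gripper_force: 114.3
```

apply_moves(
  linear=[
    [0, 0, 0],
    [0, 0, 0],
    [0, 0, 0],
    [0, 0, 0],
    [0, 0, 0],
  ],
  delta_rot=[
    [0, 0, 0],
    [0, 0, 0],
    [0, 0, 0],
    [0, 0, 0],
    [0, 0, 0],
  ],
  fingers=[255, 255, 255, 255, 255],
)

```text
time_s: 41.0
tcp_pos: [0.4876, 0.3453, 0.1776]
orientation: [[-0.999, 0.05, 0.001], [0.05, 0.999, 0.001], [-0.001, 0.001, -1.0]]
contact_force: [0.5, -0.2, -3.1]
finger_gap: 0.0117
gripper_force: 114.3
```

Run:
```python
from h import *
st()
plan([(.4882,.3428,.131,np.pi-.055)],255,lin=10,rot=.1)
```

```text
t 41.0 tcp [0.4876 0.3453 0.1776] wyaw -0.05 F [ 0.5 -0.2 -3.1] M [ 0.01 -0.02 -0.03] gap 0.0117 q7 0.48
L [[-0.1, -0.5, 9.3], [-0.2, -0.5, 9.3], [-0.1, -0.5, 9.3], [-0.2, -0.5, 9.4], [-0.1, -0.4, 9.3]] 
  R [0.001, 0.001, 0.001, 0.001, 0.001] 255
end [0.4882 0.3428 0.131 ] 3.087
```

apply_moves(
  linear=[
    [-0.6, -2.4, 5],
    [0, 0, 10],
    [0, 0, 6],
    [0, 0, 5],
    [0, 0, 5],
  ],
  delta_rot=[
    [0, 0, 0],
    [0, 0, 0],
    [0, 0, 0],
    [0, 0, 0],
    [0, 0, 0],
  ],
  fingers=[255, 255, 255, 255, 255],
)

```text
time_s: 41.42
tcp_pos: [0.4873, 0.3422, 0.1446]
orientation: [[-0.999, 0.05, -0.001], [0.05, 0.999, -0.001], [0.001, -0.001, -1.0]]
contact_force: [-0.2, -0.3, -3.1]
finger_gap: 0.0114
gripper_force: 114.5
```

apply_moves(
  linear=[
    [0, 0, 5],
    [0, 0, 5],
    [0, 0, 3],
    [0, 0, 2],
    [0, 0, 0],
  ],
  delta_rot=[
    [0, 0, 0],
    [0, 0, 0],
    [0, 0, 0],
    [0, 0, 0],
    [0, 0, 0],
  ],
  fingers=[255, 255, 255, 255, 255],
)

```text
time_s: 41.83
tcp_pos: [0.4877, 0.3427, 0.1305]
orientation: [[-0.999, 0.05, -0.0], [0.05, 0.999, 0.0], [0.0, 0.0, -1.0]]
contact_force: [0.0, -0.1, -2.6]
finger_gap: 0.0114
gripper_force: 114.4
```

apply_moves(
  linear=[
    [0, 0, 0],
    [0, 0, 0],
    [0, 0, 0],
    [0, 0, 0],
    [0, 0, 0],
  ],
  delta_rot=[
    [0, 0, 0],
    [0, 0, 0],
    [0, 0, 0],
    [0, 0, 0],
    [0, 0, 0],
  ],
  fingers=[255, 255, 255, 255, 255],
)

```text
time_s: 42.25
tcp_pos: [0.4877, 0.3425, 0.1308]
orientation: [[-0.999, 0.05, 0.0], [0.05, 0.999, 0.0], [-0.0, 0.0, -1.0]]
contact_force: [-0.5, 0.8, -3.1]
finger_gap: 0.0116
gripper_force: 114.4
```

Run:
```python
from h import *
st()
```

```text
t 42.25 tcp [0.4877 0.3425 0.1308] wyaw -0.05 F [-0.5  0.8 -3.1] M [0.03 0.03 0.01] gap 0.0116 q7 0.45
```

apply_moves(
  linear=[
    [0, 0, 1],
    [0, 0, 0],
    [0, 0, 0],
    [0, 0, 0],
    [0, 0, 0],
  ],
  delta_rot=[
    [0, 0, 0],
    [0, 0, 0],
    [0, 0, 0],
    [0, 0, 0],
    [0, 0, 0],
  ],
  fingers=[255, 255, 255, 255, 255],
)

```text
time_s: 42.67
tcp_pos: [0.4879, 0.3428, 0.1302]
orientation: [[-0.999, 0.05, 0.001], [0.05, 0.999, 0.0], [-0.001, 0.0, -1.0]]
contact_force: [-0.7, 0.2, 1.4]
finger_gap: 0.0118
gripper_force: 115.1
```

apply_moves(
  linear=[
    [0, 0, 1],
    [0, 0, 0],
    [0, 0, 0],
    [0, 0, 0],
    [0, 0, 0],
  ],
  delta_rot=[
    [0, 0, 0],
    [0, 0, 0],
    [0, 0, 0],
    [0, 0, 0],
    [0, 0, 0],
  ],
  fingers=[255, 255, 255, 255, 255],
)

```text
time_s: 43.08
tcp_pos: [0.4879, 0.3428, 0.1289]
orientation: [[-0.999, 0.05, 0.0], [0.05, 0.999, 0.001], [-0.0, 0.001, -1.0]]
contact_force: [-0.3, -0.2, 1.8]
finger_gap: 0.0117
gripper_force: 115.2
```

apply_moves(
  linear=[
    [0, 0, -1.3],
    [0, 0, 0],
    [0, 0, 0],
    [0, 0, 0],
    [0, 0, 0],
  ],
  delta_rot=[
    [0, 0, 0],
    [0, 0, 0],
    [0, 0, 0],
    [0, 0, 0],
    [0, 0, 0],
  ],
  fingers=[255, 255, 255, 255, 255],
  grip_force=20,
)

```text
time_s: 43.5
tcp_pos: [0.4878, 0.3426, 0.13]
orientation: [[-0.999, 0.05, 0.0], [0.05, 0.999, 0.0], [-0.0, 0.0, -1.0]]
contact_force: [0.3, 0.8, 1.8]
finger_gap: 0.0116
gripper_force: 115.2
```

apply_moves(
  linear=[
    [0, 0, 0],
    [0, 0, 0],
    [0, 0, 0],
    [0, 0, 0],
    [0, 0, 0],
  ],
  delta_rot=[
    [0, 0, 0],
    [0, 0, 0],
    [0, 0, 0],
    [0, 0, 0],
    [0, 0, 0],
  ],
  fingers=[200, 180, 140, 100, 60],
)

```text
time_s: 43.92
tcp_pos: [0.4875, 0.3423, 0.1298]
orientation: [[-0.999, 0.05, -0.0], [0.05, 0.999, -0.0], [0.0, -0.0, -1.0]]
contact_force: [0.5, 1.0, 0.1]
finger_gap: 0.0605
gripper_force: 0.0
```

apply_moves(
  linear=[
    [0, 0, 0],
    [0, 0, 0],
    [0, 0, 0],
    [0, 0, 0],
    [0, 0, 0],
  ],
  delta_rot=[
    [0, 0, 0],
    [0, 0, 0],
    [0, 0, 0],
    [0, 0, 0],
    [0, 0, 0],
  ],
  fingers=[0, 0, 0, 0, 0],
)

```text
time_s: 44.33
tcp_pos: [0.4877, 0.3425, 0.13]
orientation: [[-0.999, 0.05, -0.0], [0.05, 0.999, -0.0], [0.0, -0.0, -1.0]]
contact_force: [-1.0, 1.1, 0.3]
finger_gap: 0.0857
gripper_force: 0.0
```

apply_moves(
  linear=[
    [0, 0, -8],
    [0, 0, -20],
    [0, 0, -30],
    [0, 0, -30],
    [0, 0, -30],
  ],
  delta_rot=[
    [0, 0, 0],
    [0, 0, 0],
    [0, 0, 0],
    [0, 0, 0],
    [0, 0, 0],
  ],
  fingers=[0, 0, 0, 0, 0],
)

```text
time_s: 44.75
tcp_pos: [0.4873, 0.3424, 0.2496]
orientation: [[-0.999, 0.049, -0.001], [0.049, 0.999, -0.0], [0.001, -0.0, -1.0]]
contact_force: [1.3, -0.3, -1.0]
finger_gap: 0.0851
gripper_force: 0.0
```

apply_moves(
  linear=[
    [-2, -15, 0],
    [-3, -25, 0],
    [-3, -25, 0],
    [-2, -15, 0],
    [0, 0, 0],
  ],
  delta_rot=[
    [0, 0, 0],
    [0, 0, 0],
    [0, 0, 0],
    [0, 0, 0],
    [0, 0, 0],
  ],
  fingers=[0, 0, 0, 0, 0],
)

```text
time_s: 45.17
tcp_pos: [0.4944, 0.2573, 0.2481]
orientation: [[-0.998, 0.055, 0.0], [0.055, 0.998, -0.004], [-0.0, -0.004, -1.0]]
contact_force: [0.3, -0.1, 0.4]
finger_gap: 0.0855
gripper_force: 0.0
```

Run:
```python
from h import *
st()
s=grab_frame("scene");d=s["color"].astype(int)
m=((d.max(2)<115)&(abs(d[:,:,2]-d[:,:,0])<25)).astype(np.uint8);m[:255]=0;m[292:]=0;m[:,:217]=0;m[:,280:]=0
cs,_=cv2.findContours(m,0,2);c=max(cs,key=cv2.contourArea);print("bar scene",cv2.minAreaRect(c),"bbox",cv2.boundingRect(c))
ref=cv2.imread("pics/scene0.png")[:,:,::-1].astype(int)
for n,(a,b,e,g) in dict(wrench=(250,350,210,290),measure_jar=(175,225,265,335),taperoll=(255,305,222,262)).items():
    print(n,"mean/max diff",np.abs(d[a:b,e:g]-ref[a:b,e:g]).mean().round(2),(np.abs(d[a:b,e:g]-ref[a:b,e:g]).max(2)>50).mean().round(3))
```

```text
t 45.17 tcp [0.4944 0.2573 0.2481] wyaw -0.055 F [ 0.3 -0.1  0.4] M [ 0.02 -0.    0.04] gap 0.0855 q7 0.68
bar scene ((245.3611602783203, 274.6191101074219), (64.54092407226562, 26.297067642211914), 34.438987731933594) bbox (219, 255, 59, 37)
wrench mean/max diff 4.59 0.0
measure_jar mean/max diff 8.37 0.037
taperoll mean/max diff 4.52 0.0
```

The wrench is back exactly as it stood at the start, and the arm is clear.

```bash
python3 -c "
from rig import *
print(hand_in())"
```

```text
the job is handed in; nothing more can be done
None
```

I tightened all four wing nuts in cross order, about an eighth of a turn each and then to the stop (about 1.3–1.4 Nm on each). The wrench is standing back in its rest, and I handed the job in at about 45 s. The first-pass eighth is an estimate: the images put it at about 0.76 rad on one nut and 0.68 on two (target 0.785), and I didn't measure the fourth. The tape roll matched the first picture; the jar and tape measure I only checked roughly, but nothing I moved came near them.

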